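# Turn a damp plaster plate over on the drying board

## Task

Take the cranked spatula from the rinse tray and use it to flip over the rectangular plaster plate on the drying board, so that its damp, smaller stepped face lies upward to dry; keep the gripper off the soft plaster, stay within a hand's breadth of the board with it, and leave the other casts on the board where they are. The plate must end lying flat across the battens, well on the board. Then lay the spatula back in the rinse tray as you found it, blade flat on the tray floor and handle out over the front rim.

Things in the scene. Friction and masses are not known exactly. Their poses are not given: they have to be found in the camera images.
- plate: plaster plate to turn over, white, 80-140 g, 84 (x) x 104 (y) x 12 mm; origin at its centre, mid-thickness. Edge stepped: +z side is the big poured face (7 mm deep), -z side the smaller moulded face, 70 x 90 mm, 5 mm deep. Starts +z up, origin 34 mm above the table, on the front half of the board, bridging the two battens beside gap +112 or -112 mm (left or right end).
- drying_board: fixed plywood board 220 (x) x 420 (y) x 12 mm; origin at centre of underside, on the table. 8 wooden battens run along its whole x, 12 mm wide, 16 mm high, tops 28 mm above the table, centrelines y = +-28, +-84, +-140, +-196 mm: gaps 44 mm wide centred at y = 0, +-56, +-112, +-168, open at the front (-x) end. The middle of its front half is free.
- spatula: cranked spatula, 120 g, loose in the tray. Origin: middle of the blade's root, on the underside; x to the tip, z out of the upper face. Flat steel blade x = 0 to 113 mm, 30 wide, 2 thick, round tip. An 8 mm rod rises from the root back to x = -30, z = 55 mm; a straight octagonal wooden handle, 24 mm across flats (one flat up), runs at z = 55 from x = -38 to -164. Centre of mass near the root.
- spatula_grip (a point): point on the spatula handle's axis where it is best gripped, x = -95, z = 55 mm in the spatula's frame; as it lies in the tray it is about 59 mm above the table, outside the tray's front wall, with free air round it
- spatula_blade (a point): middle of the blade's underside, 55 mm from its root
- spatula_tip (a point): tip of the blade, on its underside, 113 mm from the root
- rinse_tray: fixed grey plastic tray 200 (x) x 150 (y) x 47 mm high, walls and floor 4 mm; origin at centre of underside, on the table; front wall (nearest the robot) at -x. The spatula lies along its x, blade on the tray floor, handle resting on the front rim (its underside 47 mm above the table), its root 45 mm (give or take 8) in front of the tray's centre.
- round_cast: bystander: round plaster disc 80 mm wide, 16 mm high, on the board at the other end; origin at the centre of its underside
- heel_cast: bystander: small sloping plaster heel wedge, 60 x 75 mm, 14 to 26 mm high, on the back half of the board; origin at the centre of its underside
- cone_cast: bystander: blunt plaster cone 76 mm wide, 47 mm high, on the back half of the board; origin at the centre of its underside
There are look-alikes about, which are no part of the job. What is shaped like the plate but green or orange is not meant.

How it is judged:
By the outcome, as a careful person would: the job done as asked, in the order asked, and still so for the second after the job is handed in, with the robot touching nothing.
It also fails if it takes over 53 s, if anything falls off the work surface, if the arm or the gripper's body presses on something with over 40 N, if the wrist force passes 120 N, or if a joint passes its speed limit or range.

## Robot

A 6-joint arm with a two-finger parallel gripper is mounted at the origin on the work surface. World frame = base frame: x ahead of the robot, y to its left, z up, the work surface at z = 0. Lengths are in m, angles in degrees, forces in N, time in s.
With the tool pointing down it reaches from about 0.4 to 0.825 m from the base axis. Payload 7 kg.
Tool frame: the origin (TCP) lies midway between the tips of the shut fingers; the grasp point (between the pads) lies 19 mm behind it; z points along the fingers, y is the direction in which the jaws open and shut (so a half turn about z gives the same grasp; the last joint's range is limited). The gripper opens to 88 mm and grips with 3 to 60 N. Pads are 19 mm wide; open, the fingers measure 130 mm over their backs; the gripper's body (78 mm by 193 mm) begins 47 mm behind the grasp point.
Start: joints at [-59.811, 20.546, 0.682, 0, -70.136, -16.507], TCP at [0.16, -0.656, 0.227] pointing down, gripper open.
Joint ranges: [-176.03, 176.03], [-82.01, 121.73], [-58.28, 71.71], [-173.87, 95.51], [-174.79, -0.11], [-173.66, 173.66]. Speed limits (degrees/s): [136.94, 136.94, 172.46, 180, 180, 180].

## Interface

Orientations are given as [roll, pitch, yaw] about the fixed x, y, z axes, in that order (R = Rz(yaw) Ry(pitch) Rx(roll)).
In Python, from plant import get_state, capture, get_calibration, close_job, boxes_of, cut_out gives the robot as it stands.
- The arm moves only by the tool apply_moves, never from a script. Its argument "commands" is a list of rows, each an object with "grip": the closure, from 0 (fully open) to 1 (shut); "slide": the shift along the tool's x, y, z in m, a list of three; "roll": the turn about the tool's z in degrees. In form: [{"grip": grip, "slide": [x, y, z], "roll": roll}, ...]. A call has 1 to 5 rows; each row is the pose to reach, as a shift and turn from the pose commanded when the call began, along the tool's axes at that moment; what a row does not reach only later rows make up. A row lasts 1/8 s, in which the tool goes at most 62.5 mm and 10.7 degrees, less where a joint would pass 70% of its speed; a pose out of reach is approached as far as the arm can. A call with a gripper value outside its range is refused whole. The fingers move at their own pace and stop on an object; "grip_force" is the grip in N (left out, the last holds). Time passes only in rows, so rows that repeat a pose let the fingers close. It gives the time, the measured TCP pose, the force and the opening at its end, in the units of the state.
- get_state(): the state, without advancing time (a new reading comes with each control period).
- capture(name): name is "side" or "top" or "wrist"; returns (picture, depth): 384x512x3 uint8, red, green, blue; 384x512 float32, m along the optical axis (not along the pixel's ray), 0 where there is no reading.
- get_calibration(name): a dict with "mtx" (3x3 intrinsics, pixels), "distortion" ([k1, k2, p1, p2, k3] as OpenCV has them; the pictures are not rectified), "R" (3x3) and "t" (3): a world point X has camera coordinates R X + t. Camera axes: x right, y down, z forward; pixel columns grow to the right and rows downward; lengths in m; the calibration is good to about 2 mm. A picture is of the moment at which its call begins: read the wrist's pose just before it. get_calibration takes no time and is no camera call; for the wrist camera it gives the pose at the moment of the call.
- close_job(): hands the job in, once; it reports no verdict.
Trained networks look in the newest picture that a camera, given by its name, has taken for a name from the list of things; names that differ only in an ending like _2 or _b are one class to them, and where a whole thing is asked for, a point or a joint stands for the part that bears it (a point fixed in the world has none). Each returns a list of dicts, best first, with "score" (0 to 1); they miss things now and then, are a little off and sometimes report something else, mostly with a low value. They report only what shows in the picture. A call takes as long as a camera call. They do not tell look-alikes from the thing itself.
- boxes_of(name, camera): "position" ([x, y, z] in m, in the coordinates of the camera as it stood for that picture, good to about 4 mm: the middle of the surface that is visible of it).
- cut_out(name, camera): "mask" (384x512 bool, what is visible of it).
The state is a dict: "time_s": time; "joints": joint angles; "qd": joint speeds; "joint_torque": joint torques, N m; "tcp_pos": TCP position; "eef_rot": TCP orientation; "contact_force": force on the tool from outside, world axes, zero at the start; "moment": the same for the moment, N m; "gripper_width": finger opening in m.
Only numpy, scipy, OpenCV 4.12 (cv2) and the standard library are available. Lean on these libraries where they do the work, as an engineer would, in place of code of your own. Each camera call takes 0.05 s, during which the arm holds its last target.

## Working session

There is one attempt and no reset: what is moved stays moved. The work goes in short steps, Python scripts to look and compute and a tool call to move; the robot and the scene stay as the last step left them, time stands still between calls to the robot, and variables do not carry over. Pictures are saved under pics/ and viewed, and the job is handed in when it is done.

Besides the shell and the picture viewer there is one more tool, called after "Call:" by a JSON object that holds its "op" and its "data". apply_moves: Moves the arm, as the interface text tells. Its arguments: {"type":"object","properties":{"commands":{"type":"array"},"grip_force":{"type":"number"}},"required":["commands"]}

```bash
ls; mkdir -p pics; python3 - <<'E'
from plant import *
import cv2,numpy as np
s=get_state();print(s)
for n in ("top","side","wrist"):
    p,d=capture(n);cv2.imwrite(f"pics/{n}0.png",p[:,:,::-1]);c=get_calibration(n)
    print(n,np.round(c['mtx'],1).tolist(),c['distortion'],np.round(-np.array(c['R']).T@c['t'],3), np.round(c['R'],3).tolist())
    np.savez(f"cap_{n}0.npz",p=p,d=d,**{k:np.array(v) for k,v in c.items()})
E
```

```text
pics
{'time_s': 0.0, 'joints': array([-5.98122110e+01,  2.05917904e+01,  6.32783518e-01, -1.91311853e-02,
       -7.01349570e+01, -1.65068609e+01]), 'qd': array([-0.04483536,  0.06929631, -0.03865943,  0.04974765,  0.07262802,
        0.00275613]), 'joint_torque': array([-4.64042841e-04, -5.82710266e+01,  2.93048608e+01,  6.99710190e+00,
        6.69584144e-03, -9.17395141e-05]), 'tcp_pos': array([ 0.15949816, -0.65538024,  0.22561426]), 'eef_rot': array([ 1.79904798e+02, -9.45727272e-03, -1.66325580e+02]), 'contact_force': array([-0.42571633, -0.13803012,  0.43797165]), 'moment': array([-0.01737385,  0.01382634,  0.00448373]), 'gripper_width': 0.08738837569545937}
top [[485.5, 0.0, 246.4], [0.0, 485.5, 190.7], [0.0, 0.0, 1.0]] [0.05544862 0.         0.         0.         0.        ] [ 0.368 -0.025  1.748] [[-0.019, -1.0, -0.004], [-0.997, 0.02, -0.071], [0.071, 0.003, -0.997]]
side [[381.5, 0.0, 252.1], [0.0, 381.5, 191.8], [0.0, 0.0, 1.0]] [-0.0770839  0.         0.         0.         0.       ] [0.233 0.731 0.97 ] [[-0.94, -0.34, -0.009], [-0.251, 0.709, -0.659], [0.23, -0.617, -0.752]]
wrist [[265.3, 0.0, 255.4], [0.0, 265.3, 188.7], [0.0, 0.0, 1.0]] [0.01979071 0.         0.         0.         0.        ] [ 0.079 -0.677  0.385] [[-0.236, 0.972, 0.0], [0.925, 0.225, 0.307], [0.299, 0.073, -0.952]]
```

View pics/top0.png

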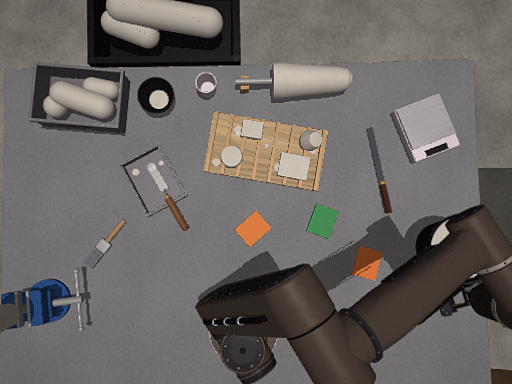

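View pics/side0.png

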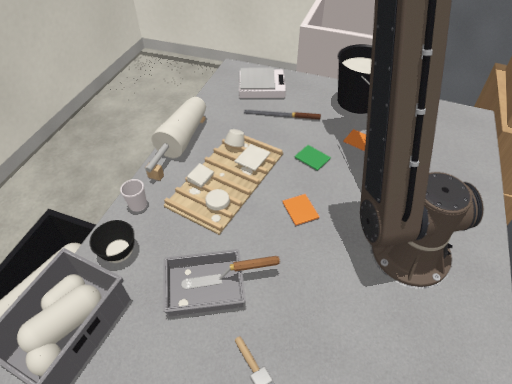

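View pics/wrist0.png

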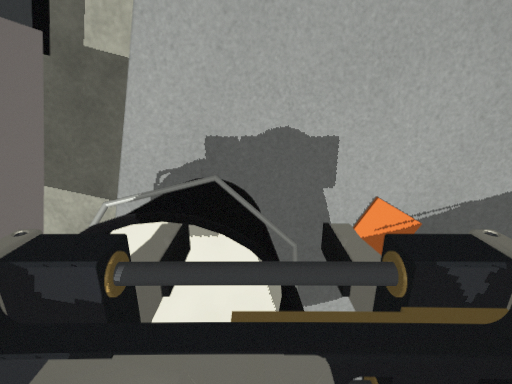

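```bash
cat > h.py <<'E'
from plant import *
import cv2,numpy as np
def grab(n,tag):
    c=get_calibration(n); p,d=capture(n)
    cv2.imwrite(f"pics/{tag}.png",p[:,:,::-1]); c={k:np.array(v,float) for k,v in c.items()}
    np.savez(f"cap_{tag}.npz",p=p,d=d,**c); return p,d,c
def load(tag):
    z=np.load(f"cap_{tag}.npz"); return z['p'],z['d'],{k:z[k] for k in('mtx','distortion','R','t')}
def rays(uv,c):
    q=cv2.undistortPoints(np.array(uv,float).reshape(-1,1,2),c['mtx'],c['distortion']).reshape(-1,2)
    return np.c_[q,np.ones(len(q))]
def cloud(mask,d,c):
    v,u=np.nonzero(mask&(d>0)); r=rays(np.c_[u,v],c)*d[v,u][:,None]
    return (r-c['t'])@c['R'], np.c_[u,v]
def atz(uv,c,z):   # pixel -> world at height z
    r=rays(uv,c)@c['R']; o=-c['R'].T@c['t']; return o+r*((z-o[2])/r[:,2])[:,None]
def proj(X,c):
    X=np.array(X,float).reshape(-1,3)
    return cv2.projectPoints(X,cv2.Rodrigues(c['R'])[0],c['t'],c['mtx'],c['distortion'])[0].reshape(-1,2)
def tow(pc,c): return (np.array(pc)-c['t'])@c['R']
def crop(tag,x0,y0,x1,y1,k,out):
    p=cv2.imread(f"pics/{tag}.png")[y0:y1,x0:x1]; cv2.imwrite(f"pics/{out}.png",cv2.resize(p,None,fx=k,fy=k,interpolation=cv2.INTER_CUBIC))
E
python3 - <<'E'
from h import *
p,d,c=grab("top","top1")
for n in("plate","drying_board","spatula","spatula_grip","spatula_blade","spatula_tip","rinse_tray","round_cast","heel_cast","cone_cast"):
    for b in boxes_of(n,"top")[:4]:
        w=tow(b['position'],c); print(n,round(b['score'],2),w.round(3),proj(w,c).round(0)[0])
for n in("plate","drying_board","spatula","rinse_tray"):
    for i,m in enumerate(cut_out(n,"top")[:3]):
        M=np.array(m['mask']);P,uv=cloud(M,d,c)
        np.save(f"m_{n}{i}.npy",M)
        P=P[np.abs(P[:,2]-np.median(P[:,2]))<.06]
        r=cv2.minAreaRect((P[:,:2]*1000).astype(np.float32)); print(n,i,round(m['score'],2),len(P),r,np.percentile(P[:,2],[5,50,95]).round(3))
print(get_state()['time_s'])
crop("top1",110,95,340,245,3,"top1c")
E
```

```text
plate 0.72 [ 0.228 -0.441  0.014] [367. 263.]
plate 0.71 [ 0.352 -0.038  0.009] [252. 229.]
plate 0.62 [ 0.377 -0.285  0.015] [321. 221.]
plate 0.55 [ 0.572 -0.189  0.042] [294. 166.]
spatula 0.85 [0.474 0.258 0.056] [167. 196.]
spatula_grip 0.58 [0.475 0.264 0.061] [165. 196.]
spatula_blade 0.82 [0.471 0.255 0.059] [167. 197.]
spatula_blade 0.61 [0.613 0.033 0.042] [231. 156.]
spatula_tip 0.71 [0.476 0.26  0.055] [166. 196.]
rinse_tray 0.86 [0.546 0.326 0.006] [150. 177.]
round_cast 0.88 [0.613 0.035 0.042] [230. 156.]
heel_cast 0.92 [ 0.707 -0.047  0.047] [253. 129.]
heel_cast 0.57 [0.47  0.259 0.058] [166. 197.]
cone_cast 0.88 [ 0.664 -0.247  0.064] [310. 139.]
plate 0 0.84 757 ((224.8946075439453, -439.26593017578125), (89.43572998046875, 111.6470718383789), 71.50921630859375) [0.004 0.012 0.018]
plate 1 0.76 634 ((358.094970703125, -40.130897521972656), (81.40821838378906, 100.4445571899414), 40.71826934814453) [0.004 0.012 0.019]
plate 2 0.64 699 ((378.4532470703125, -289.7342529296875), (87.2800064086914, 105.05766296386719), 66.38304901123047) [0.004 0.012 0.019]
drying_board 0 0.92 5364 ((636.3465576171875, -90.03359985351562), (426.73333740234375, 228.4154510498047), 79.15675354003906) [0.005 0.014 0.032]
drying_board 1 0.55 701 ((576.8668212890625, -191.50021362304688), (107.19496154785156, 89.23431396484375), 77.7516098022461) [0.033 0.04  0.047]
spatula 0 0.77 527 ((479.365234375, 259.7149963378906), (273.7090148925781, 33.580177307128906), 30.029972076416016) [0.001 0.056 0.074]
spatula 1 0.55 5228 ((637.0416870117188, -90.266845703125), (422.1483459472656, 228.465576171875), 79.34516143798828) [0.005 0.014 0.031]
rinse_tray 0 0.91 2482 ((540.0894775390625, 317.4765625), (227.3452606201172, 175.6958465576172), 27.7529354095459) [-0.002  0.007  0.049]
0.9
```

View pics/top1c.png

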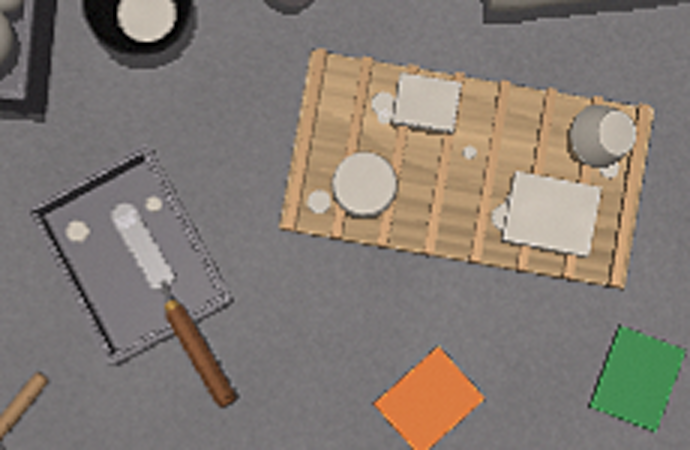

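```bash
cat > plan.py <<'E'
# usage: plan.py x y z yaw [steps]: prints slide/roll from commanded pose, saves rounded result as pending; "plan.py ok" commits
import sys,json,numpy as np
def axes(y): a=np.radians(y);return np.array([[np.cos(a),np.sin(a),0],[np.sin(a),-np.cos(a),0],[0,0,-1]])
def plan(x,y,z,yaw,commit=True):
    c=json.load(open('cmd.json'));A=axes(c[3])
    s=np.round(A@(np.array([x,y,z])-c[:3]),4); r=round(-((yaw-c[3]+180)%360-180),1)
    n=np.array(c[:3])+A.T@s
    print("slide",s.tolist(),"roll",r,"rows>=",round(max(np.linalg.norm(s)/.0625,abs(r)/10.7),1))
    if commit: json.dump([*n.tolist(),c[3]-r],open('cmd.json','w'))
def apply(s,r):
    c=json.load(open('cmd.json'));n=np.array(c[:3])+axes(c[3]).T@np.array(s);json.dump([*n.tolist(),c[3]-r],open('cmd.json','w'));print(np.round(n,4),c[3]-r)
if __name__=="__main__" and len(sys.argv)>1: plan(*map(float,sys.argv[1:5]))
E
echo '[0.16,-0.656,0.227,-166.32]'>cmd.json
python3 plan.py .275 -.49 .24 -114.3
```

```text
slide [-0.151, 0.1341, -0.013] roll -52.0 rows>= 4.9
```

Call:
{"op": "apply_moves", "data": {"commands": [{"grip": 0, "slide": [-0.03, 0.027, -0.003], "roll": -10.4}, {"grip": 0, "slide": [-0.06, 0.054, -0.005], "roll": -20.8}, {"grip": 0, "slide": [-0.091, 0.08, -0.008], "roll": -31.2}, {"grip": 0, "slide": [-0.121, 0.107, -0.01], "roll": -41.6}, {"grip": 0, "slide": [-0.151, 0.1341, -0.013], "roll": -52.0}], "grip_force": 50}}

```text
time_s: 1.52
tcp_pos: [0.2752, -0.4887, 0.2397]
eef_rot: [-180.0, -0.0, -114.0]
contact_force: [0.9, -0.0, -0.4]
gripper_width: 0.0876
```

```bash
python3 -c "
from h import *
s=get_state();print(s['joints'],s['tcp_pos'],s['eef_rot'])";python3 plan.py .40 -.33 .25 -62.3
```

```text
[-4.06173540e+01  9.32985878e+00 -1.28012838e+01 -5.34123670e-04
 -6.78518471e+01  1.66375688e+01] [ 0.27523659 -0.48872287  0.239748  ] [-1.79983560e+02 -4.39628592e-03 -1.13979987e+02]
slide [-0.1973, -0.048, -0.01] roll -52.0 rows>= 4.9
```

Call:
{"op": "apply_moves", "data": {"commands": [{"grip": 0, "slide": [-0.04, -0.01, -0.002], "roll": -10.4}, {"grip": 0, "slide": [-0.079, -0.019, -0.004], "roll": -20.8}, {"grip": 0, "slide": [-0.118, -0.029, -0.006], "roll": -31.2}, {"grip": 0, "slide": [-0.158, -0.038, -0.008], "roll": -41.6}, {"grip": 0, "slide": [-0.1973, -0.048, -0.01], "roll": -52.0}]}}

```text
time_s: 2.15
tcp_pos: [0.4003, -0.3287, 0.2499]
eef_rot: [-180.0, -0.0, -62.0]
contact_force: [0.3, -0.7, -0.0]
gripper_width: 0.0876
```

```bash
python3 plan.py .50 -.166 .25 -10.8
```

```text
slide [-0.0987, -0.1647, 0.0] roll -51.5 rows>= 4.8
```

Call:
{"op": "apply_moves", "data": {"commands": [{"grip": 0, "slide": [-0.02, -0.033, 0], "roll": -10.3}, {"grip": 0, "slide": [-0.04, -0.066, 0], "roll": -20.6}, {"grip": 0, "slide": [-0.06, -0.099, 0], "roll": -30.9}, {"grip": 0, "slide": [-0.08, -0.132, 0], "roll": -41.2}, {"grip": 0, "slide": [-0.0987, -0.1647, 0], "roll": -51.5}]}}

```text
time_s: 2.78
tcp_pos: [0.5002, -0.1647, 0.2499]
eef_rot: [-180.0, -0.0, -10.5]
contact_force: [0.5, -0.1, 1.1]
gripper_width: 0.0877
```

```bash
python3 - <<'E'
from h import *
grab("wrist","w1");p,d,c=grab("wrist","w2")
print(get_state()['tcp_pos'],np.abs(get_state()['qd']).max())
E
```

```text
[ 0.50120148 -0.16360454  0.24959337] 5.187714971549882
```

View pics/w2.png

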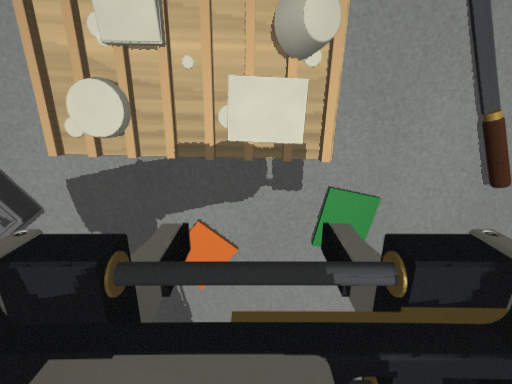

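```bash
cat > fitboard.py <<'E'
from h import *
from scipy.optimize import minimize
def fit(tag,x0,zb=0):
    p,d,c=load(tag)
    P,uv=cloud(np.ones(d.shape,bool),d,c)
    def bf(q):
        a=np.radians(q[2]);e=np.array([[np.cos(a),np.sin(a)],[-np.sin(a),np.cos(a)]]);return (P[:,:2]-q[:2])@e.T
    b=bf(x0); k=(np.abs(b[:,0])<.14)&(np.abs(b[:,1])<.24)&(P[:,2]<.034)&(P[:,2]>-.01)
    # drop hulls of casts/plate shadows: keep only what is low
    P=P[k]
    cl=np.array([-.196,-.14,-.084,-.028,.028,.084,.14,.196])
    def cost(q):
        a=np.radians(q[2]);e=np.array([[np.cos(a),np.sin(a)],[-np.sin(a),np.cos(a)]]);b=(P[:,:2]-q[:2])@e.T
        ib=1/(1+np.exp(-(np.minimum(.11-abs(b[:,0]),.21-abs(b[:,1])))/.0007))
        bt=1/(1+np.exp(-(.006-np.abs(b[:,1][:,None]-cl).min(1))/.0007))
        h=ib*(.012+.016*bt)
        return np.minimum(np.abs(P[:,2]-h-q[3]),.012).mean()*1000
    best=min((minimize(cost,[x0[0]+dx,x0[1]+dy,x0[2],0],method='Nelder-Mead',options=dict(initial_simplex=np.array([x0[0]+dx,x0[1]+dy,x0[2],0])+np.vstack([np.zeros(4),np.diag([.006,.006,1.5,.003])]))) for dx in(-.005,.005) for dy in (-.006,0,.006)),key=lambda r:r.fun)
    return best.x,best.fun,len(P)
if __name__=="__main__":
    for t in("top1","w1","w2"):
        q,f,n=fit(t,[.6365,-.090,-10.8]);print(t,np.round(q,4),round(f,2),n)
E
python3 fitboard.py
```

```text
top1 [  0.6349  -0.0913 -11.0142  -0.    ] 3.53 8269
w1 [ 6.32900e-01 -9.28000e-02 -1.10165e+01  6.00000e-04] 1.39 44020
w2 [ 6.32800e-01 -9.28000e-02 -1.09827e+01  7.00000e-04] 1.39 44233
```

```bash
cat > ov.py <<'E'
from h import *
def B(q,pts): 
    a=np.radians(q[2]);e=np.array([[np.cos(a),np.sin(a)],[-np.sin(a),np.cos(a)]]);pts=np.atleast_2d(pts)
    return np.c_[pts[:,:2]@e+np.array(q[:2]),pts[:,2]]
def iB(q,P):
    a=np.radians(q[2]);e=np.array([[np.cos(a),np.sin(a)],[-np.sin(a),np.cos(a)]]);P=np.atleast_2d(P)
    return np.c_[(P[:,:2]-np.array(q[:2]))@e.T,P[:,2]]
Q=[.6328,-.0928,-11.0]
def overlay(tag,polys,out,k=2,box=None):
    p,d,c=load(tag);im=cv2.resize(p[:,:,::-1],None,fx=k,fy=k,interpolation=cv2.INTER_CUBIC)
    for P,col in polys:
        u=((proj(P,c)+.5)*k).astype(np.int32);cv2.polylines(im,[u],False,col,1)
    if box: im=im[box[1]*k:box[3]*k,box[0]*k:box[2]*k]
    cv2.imwrite(f"pics/{out}.png",im)
def rect(x0,x1,y0,y1,z): return np.array([[x0,y0,z],[x1,y0,z],[x1,y1,z],[x0,y1,z],[x0,y0,z]])
E
python3 - <<'E'
from ov import *
p,d,c=load("w2");P,uv=cloud(np.ones(d.shape,bool),d,c)
b=iB(Q,P);k=(b[:,2]>.036)&(b[:,2]<.046)&(np.abs(b[:,0]+.04)<.07)&(np.abs(b[:,1]+.11)<.08)
print(k.sum(),np.median(b[k,2]));r=cv2.minAreaRect((b[k,:2]*1000).astype(np.float32));print(r)
print(np.percentile(b[k],[1,99],axis=0).round(4))
pl=[(B(Q,rect(-.11,.11,y-.006,y+.006,.028)),(0,0,255)) for y in(-.196,-.14,-.084,-.028,.028,.084,.14,.196)]
bx=cv2.boxPoints(r)/1000; pl.append((B(Q,np.c_[bx[[0,1,2,3,0]],np.full(5,.04)]),(255,0,0)))
overlay("w2",pl,"ov2",2,(0,0,400,240))
overlay("top1",pl,"ov1",5,(195,100,335,200))
E
```

```text
5167 0.040601165092129486
((-25.04390525817871, -108.0054931640625), (104.16046905517578, 111.52700805664062), 88.85932159423828)
[[-0.0797 -0.1584  0.0385]
 [ 0.0277 -0.0573  0.0427]]
```

View pics/ov2.png

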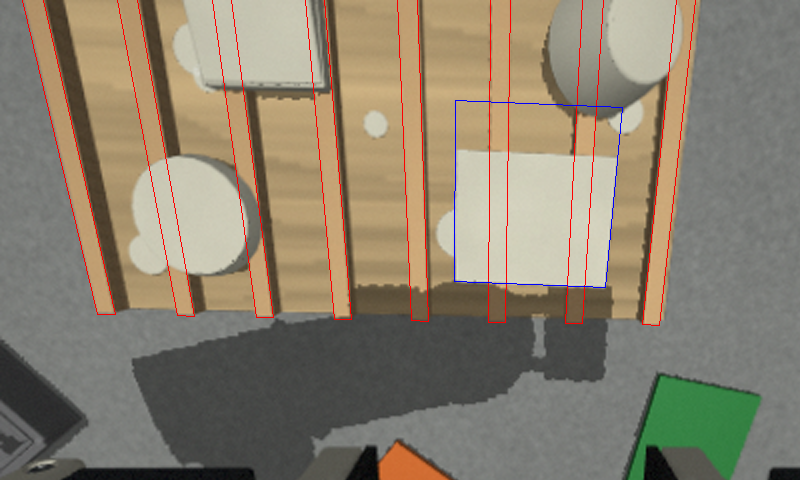

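View pics/ov1.png

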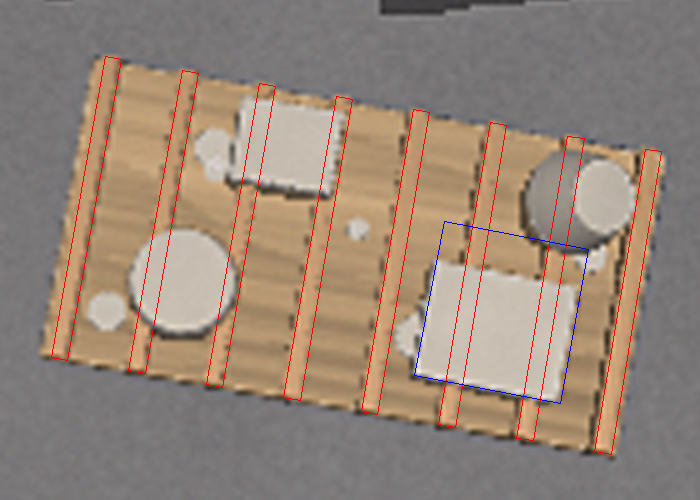

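```bash
python3 - <<'E'
from ov import *
for t in("w1","w2","top1"):
    p,d,c=load(t);P,uv=cloud(np.ones(d.shape,bool),d,c)
    b=iB(Q,P);k=(b[:,2]>.034)&(b[:,2]<.046)&(b[:,0]<.0)&(b[:,0]>-.1)&(np.abs(b[:,1]+.11)<.08)
    s=b[k]
    for x0 in(-.07,-.05,-.03,-.01):
        q=s[np.abs(s[:,0]-x0)<.005,1];print(t,x0,q.min().round(4),q.max().round(4))
    for y0 in(-.14,-.11,-.08): q=s[np.abs(s[:,1]-y0)<.005,0];print(' ',y0,q.min().round(4))
E
```

```text
w1 -0.07 -0.1584 -0.0555
w1 -0.05 -0.1594 -0.0562
w1 -0.03 -0.1598 -0.0567
w1 -0.01 -0.1597 -0.0571
  -0.14 -0.0814
  -0.11 -0.08
  -0.08 -0.0791
w2 -0.07 -0.159 -0.0563
w2 -0.05 -0.1595 -0.0567
w2 -0.03 -0.1597 -0.0569
w2 -0.01 -0.16 -0.0572
  -0.14 -0.0803
  -0.11 -0.0809
  -0.08 -0.0803
top1 -0.07 -0.1555 -0.0546
top1 -0.05 -0.1555 -0.055
top1 -0.03 -0.156 -0.055
top1 -0.01 -0.1561 -0.0546
  -0.14 -0.0914
  -0.11 -0.079
  -0.08 -0.0799
```

```bash
python3 - <<'E'
from ov import *
p,d,c=load("top1");M=np.load("m_spatula0.npy");P,uv=cloud(M,d,c)
h=P[P[:,2]>.055];vx,vy,x0,y0=cv2.fitLine((h[:,:2]).astype(np.float32),cv2.DIST_HUBER,0,.001,.001).ravel()
print(len(h),np.degrees(np.arctan2(vy,vx)),x0,y0);t=(h[:,:2]-[x0,y0])@[vx,vy];print(t.min(),t.max(),np.median(h[:,2]))
l=P[P[:,2]<.03];t=(l[:,:2]-[x0,y0])@[vx,vy];print(t.min(),t.max(),np.median(l[:,2]))
E
python3 plan.py .40 .21 .25 30
```

```text
266 29.715826 0.41758478 0.22415757
-0.0655909582023649 0.07305454261670387 0.06859120838598579
0.007651055648143812 0.20810591889117305 0.005629088439299665
slide [-0.1688, -0.3506, 0.0] roll -40.8 rows>= 6.2
```

Call:
{"op": "apply_moves", "data": {"commands": [{"grip": 0, "slide": [-0.025, -0.05, 0], "roll": -6}, {"grip": 0, "slide": [-0.05, -0.103, 0], "roll": -12}, {"grip": 0, "slide": [-0.075, -0.156, 0], "roll": -18}, {"grip": 0, "slide": [-0.1, -0.208, 0], "roll": -24}, {"grip": 0, "slide": [-0.125, -0.26, 0], "roll": -30}]}}

```text
time_s: 3.5
tcp_pos: [0.4249, 0.1142, 0.25]
eef_rot: [-180.0, -0.1, 19.3]
contact_force: [0.9, 1.0, 0.2]
gripper_width: 0.0876
```

Call:
{"op": "apply_moves", "data": {"commands": [{"grip": 0, "slide": [-0.0424, 0.0123, 0], "roll": -3}, {"grip": 0, "slide": [-0.083, -0.0564, 0], "roll": -10.8}]}}

```text
time_s: 3.75
tcp_pos: [0.3415, 0.1252, 0.2494]
eef_rot: [180.0, 0.0, 29.7]
contact_force: [0.1, 1.9, 0.0]
gripper_width: 0.0877
```

```bash
python3 - <<'E'
import json
from plan import apply,plan
c=[.5,-.166,.25,-10.8]
json.dump(c,open('cmd.json','w'));apply([-.125,-.26,0],-30);apply([-.083,-.0564,0],-10.8);plan(.40,.21,.25,29.7)
E
```

```text
[0.4259 0.1128 0.25  ] 19.2
[0.329  0.1388 0.25  ] 30.0
slide [0.0971, -0.0262, 0.0] roll 0.3 rows>= 1.6
```

Call:
{"op": "apply_moves", "data": {"commands": [{"grip": 0, "slide": [0.05, -0.013, 0], "roll": 0.3}, {"grip": 0, "slide": [0.0971, -0.0262, 0], "roll": 0.3}, {"grip": 0, "slide": [0.0971, -0.0262, 0], "roll": 0.3}, {"grip": 0, "slide": [0.0971, -0.0262, 0], "roll": 0.3}]}}

```text
time_s: 4.25
tcp_pos: [0.4126, 0.1984, 0.2492]
eef_rot: [180.0, 0.1, 29.6]
contact_force: [-0.6, -0.7, 0.1]
gripper_width: 0.0877
```

```bash
python3 - <<'E'
from h import *
p,d,c=grab("wrist","w3");s=get_state();print(s['tcp_pos'],s['eef_rot'])
for n in("spatula_grip","spatula_blade","spatula_tip","rinse_tray"):
    for b in boxes_of(n,"wrist")[:2]: print(n,round(b['score'],2),tow(b['position'],c).round(4))
E
```

```text
[0.4125402  0.19819408 0.24941804] [1.79995442e+02 3.17805803e-02 2.96203262e+01]
spatula_grip 0.85 [0.4825 0.2632 0.0535]
spatula_blade 0.92 [0.4783 0.2643 0.0551]
spatula_tip 0.56 [0.4788 0.2597 0.0585]
rinse_tray 0.81 [0.5072 0.303  0.0031]
```

View pics/w3.png

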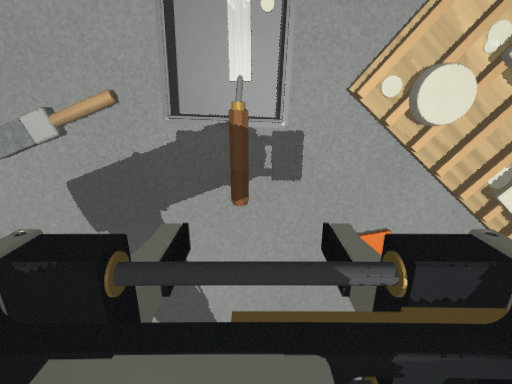

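```bash
python3 - <<'E'
from ov import *
import json
json.dump([.4126,.1983,.2494,29.65],open('cmd.json','w'))
p,d,c=load("w3");P,uv=cloud(np.ones(d.shape,bool),d,c)
u,v=uv.T
k=(u>222)&(u<256)&(v<212)&(v>108)&(P[:,2]>.05)&(P[:,2]<.09)
h=P[k];vx,vy,x0,y0=cv2.fitLine((h[:,:2]).astype(np.float32),cv2.DIST_HUBER,0,.001,.001).ravel()
t=(h[:,:2]-[x0,y0])@[vx,vy];print(k.sum(),np.degrees(np.arctan2(vy,vx)),x0,y0,t.min(),t.max(),np.percentile(h[:,2],[50,95]))
A=np.polyfit(t,h[:,2],1);print("tilt",A)
s=(h[:,:2]-[x0,y0])@[-vy,vx];print("width",s.min(),s.max())
print("root px",atz([[239,80]],c,.006), "t",(atz([[239,80]],c,.006)[0,:2]-[x0,y0])@[vx,vy])
print("butt px",atz([[239.5,206]],c,.059), "t",(atz([[239.5,206]],c,.059)[0,:2]-[x0,y0])@[vx,vy])
# tray rim fit: points z in .04-.055
k2=(P[:,2]>.04)&(P[:,2]<.055)&(v<130)&(u<300)&(u>150); print(cv2.minAreaRect((P[k2][:,:2]*1000).astype(np.float32)))
crop("w3",140,0,320,215,3,"w3c")
E
```

```text
1767 29.713257 0.41780493 0.2236208 -0.06702451239334742 0.05907005282845574 [0.07026789 0.07251263]
tilt [0.00293973 0.06936347]
width -0.011569182835742443 0.012643429595304054
root px [[0.50083228 0.27258426 0.006     ]] t 0.09637986673085397
butt px [[0.35444746 0.1888965  0.059     ]] t -0.07223846463502202
((505.0600891113281, 292.357177734375), (144.32411193847656, 164.90838623046875), 27.63690185546875)
```

View pics/w3c.png

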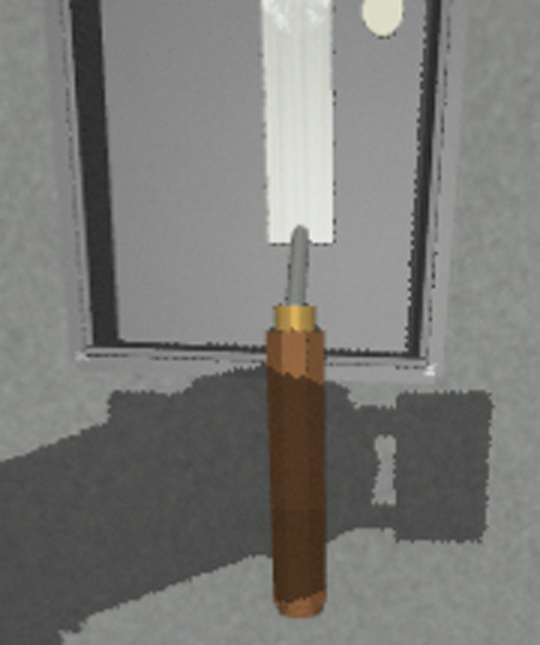

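```bash
python3 plan.py .4195 .2246 .040 29.7
```

```text
slide [0.019, -0.0194, 0.2094] roll -0.1 rows>= 3.4
```

Call:
{"op": "apply_moves", "data": {"commands": [{"grip": 0, "slide": [0.019, -0.0194, 0.05], "roll": -0.1}, {"grip": 0, "slide": [0.019, -0.0194, 0.1], "roll": -0.1}, {"grip": 0, "slide": [0.019, -0.0194, 0.15], "roll": -0.1}, {"grip": 0, "slide": [0.019, -0.0194, 0.19], "roll": -0.1}, {"grip": 0, "slide": [0.019, -0.0194, 0.2094], "roll": -0.1}]}}

```text
time_s: 5.12
tcp_pos: [0.419, 0.2241, 0.0384]
eef_rot: [180.0, 0.1, 29.8]
contact_force: [0.6, 0.2, 1.0]
gripper_width: 0.0876
```

Call:
{"op": "apply_moves", "data": {"commands": [{"grip": 0, "slide": [0, 0, 0], "roll": 0}]}}

```text
time_s: 5.25
tcp_pos: [0.4191, 0.2242, 0.0392]
eef_rot: [179.9, 0.2, 29.8]
contact_force: [0.2, 0.7, 0.6]
gripper_width: 0.0871
```

```bash
python3 - <<'E'
from h import *
p,d,c=grab("wrist","w4");s=get_state();print(s['tcp_pos'],s['eef_rot'],s['contact_force'])
E
```

```text
[0.41981828 0.22499685 0.0403192 ] [1.79974678e+02 3.68826365e-02 2.97791851e+01] [0.31362253 0.08006822 0.64970296]
```

View pics/w4.png

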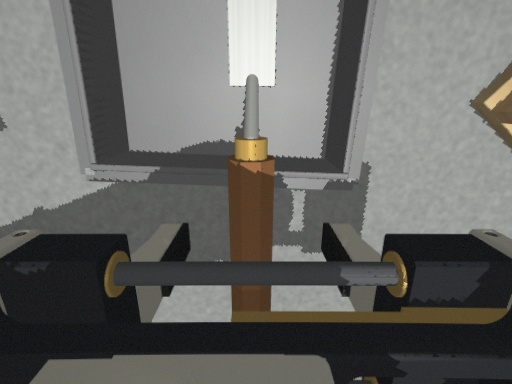

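Call:
{"op": "apply_moves", "data": {"commands": [{"grip": 1, "slide": [0, 0, 0], "roll": 0}, {"grip": 1, "slide": [0, 0, 0], "roll": 0}, {"grip": 1, "slide": [0, 0, 0], "roll": 0}, {"grip": 1, "slide": [0, 0, 0], "roll": 0}, {"grip": 1, "slide": [0, 0, 0], "roll": 0}], "grip_force": 58}}

```text
time_s: 5.92
tcp_pos: [0.4199, 0.2253, 0.0403]
eef_rot: [-180.0, -0.0, 29.8]
contact_force: [0.4, -1.2, -0.1]
gripper_width: 0.0433
```

Call:
{"op": "apply_moves", "data": {"commands": [{"grip": 1, "slide": [0, 0, 0], "roll": 0}, {"grip": 1, "slide": [0, 0, 0], "roll": 0}, {"grip": 1, "slide": [0, 0, 0], "roll": 0}, {"grip": 1, "slide": [0, 0, 0], "roll": 0}]}}

```text
time_s: 6.42
tcp_pos: [0.4198, 0.2253, 0.0401]
eef_rot: [180.0, 0.0, 29.8]
contact_force: [1.4, -0.0, -0.7]
gripper_width: 0.0234
```

Call:
{"op": "apply_moves", "data": {"commands": [{"grip": 1, "slide": [0, 0, -0.01], "roll": 0}, {"grip": 1, "slide": [0, 0, -0.03], "roll": 0}, {"grip": 1, "slide": [0, 0, -0.055], "roll": 0}, {"grip": 1, "slide": [0, 0, -0.08], "roll": 0}, {"grip": 1, "slide": [0, 0, -0.08], "roll": 0}]}}

```text
time_s: 7.05
tcp_pos: [0.4207, 0.2263, 0.1225]
eef_rot: [-179.9, -0.2, 29.8]
contact_force: [-0.5, 0.7, -1.5]
gripper_width: 0.0234
```

```bash
python3 - <<'E'
from h import *
from plan import apply
apply([0,0,-.08],0)
p,d,c=grab("wrist","w5");s=get_state();print(s['tcp_pos'],s['eef_rot'],s['contact_force'],s['moment'],s['gripper_width'])
P,uv=cloud(np.ones(d.shape,bool),d,c);u,v=uv.T
for v0 in range(0,80,10):
    k=(abs(v-v0)<3)&(u>240)&(u<262)&(P[:,2]>.04); 
    if k.sum(): print(v0,np.median(P[k],axis=0).round(4))
E
```

```text
[0.4195 0.2246 0.12  ] 29.75
[0.42005076 0.22562855 0.12115965] [-1.79945013e+02 -1.16409781e-01  2.97783824e+01] [-0.43574492  0.41966129 -2.05658643] [-0.26146944  0.21435284 -0.01354278] 0.023679186875559685
0 [0.5444 0.2982 0.0885]
10 [0.5402 0.2957 0.0887]
20 [0.5357 0.2932 0.0886]
30 [0.5308 0.2905 0.0887]
40 [0.526  0.2877 0.0886]
50 [0.5209 0.2849 0.0888]
60 [0.5159 0.2821 0.0886]
70 [0.5107 0.279  0.0886]
```

View pics/w5.png

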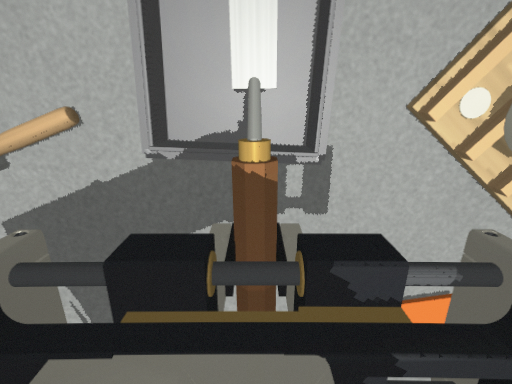

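```bash
cat > kin.py <<'E'
import numpy as np
S=[([20.5918,.63278],[0.15949816,-0.65538024,0.22561426]),([9.32986,-12.80128],[0.27523659,-0.48872287,0.239748])]
E
python3 - <<'E'
from h import *
from kin import S
s=get_state();print(s['joints'].round(3),s['tcp_pos'])
S=S+[(s['joints'][1:3],s['tcp_pos'])]
A=[];b=[]
for (j2,j3),p in S:
    a=np.radians(j2-j3);t=np.radians(j2);r=np.hypot(p[0],p[1])
    A+=[[1,np.sin(t),np.cos(a),np.sin(a),0],[0,np.cos(t),-np.sin(a),np.cos(a),1]];b+=[r,p[2]]
A=np.array(A);b=np.array(b)
x,res,rk,sv=np.linalg.lstsq(A,b,rcond=None);print(x,rk,sv,(A@x-b))
E
```

```text
[ 5.1955e+01  7.5370e+00 -3.2139e+01 -9.0000e-03 -5.0196e+01  6.7829e+01] [0.42005076 0.22562855 0.12115965]
[ 0.04460414  0.57202188  0.45020914  0.01676238 -0.17131942] 5 [2.98521866 2.44223325 0.28957845 0.18840577 0.06792554] [ 1.69266565e-04  6.19269671e-04 -2.03170724e-04 -6.91497629e-04
  3.39041589e-05  7.22279576e-05]
```

```bash
cat > reach.py <<'E'
import numpy as np
from scipy.optimize import fsolve
S=[([20.5918,.63278],[0.15949816,-0.65538024,0.22561426]),([9.32986,-12.80128],[0.27523659,-0.48872287,0.239748]),([7.537,-32.139],[0.42005076,0.22562855,0.12115965])]
A=[];b=[]
for (j2,j3),p in S:
    a=np.radians(j2-j3);t=np.radians(j2);r=np.sqrt(p[0]**2+p[1]**2-.1918**2)
    A+=[[1,np.sin(t),np.cos(a),np.sin(a),0],[0,np.cos(t),-np.sin(a),np.cos(a),1]];b+=[r,p[2]]
A=np.array(A);b=np.array(b);X=np.linalg.lstsq(A,b,rcond=None)[0]
def ik(x,y,z,yaw):
    rho=np.sqrt(x*x+y*y-.1918**2)
    def f(q):
        t,a=q;return [X[0]+X[1]*np.sin(t)+X[2]*np.cos(a)+X[3]*np.sin(a)-rho,X[4]+X[1]*np.cos(t)-X[2]*np.sin(a)+X[3]*np.cos(a)-z]
    q,_,ok,_=fsolve(f,[.1,.6],full_output=1);t,a=np.degrees(q)
    j1=np.degrees(np.arctan2(y,x)+np.arcsin(.1918/np.hypot(x,y)))
    return ok,np.round([j1,t,t-a,-(90-a),yaw+90-j1],1)
if __name__=="__main__":
    print(X,A@X-b)
    for r in(.46,.44,.42,.4,.38,.36,.34,.32):
        for z in(.05,.12,.25): print(r,z,ik(r*np.cos(-.5),r*np.sin(-.5),z,-11))
E
python3 reach.py
```

```text
[ 0.00133666  0.59814634  0.46220851  0.00156823 -0.17791971] [ 2.64677651e-05  9.68339673e-05 -3.17691600e-05 -1.08127712e-04
  5.30139495e-06  1.12937451e-05]
0.46 0.05 (1, array([ -4. ,  11.9, -38.9, -39.2,  83. ]))
0.46 0.12 (1, array([ -4. ,   6. , -34.2, -49.8,  83. ]))
0.46 0.25 (1, array([ -4. ,  -1.2, -23. , -68.2,  83. ]))
0.44 0.05 (1, array([ -2.8,  10.2, -41.3, -38.5,  81.8]))
0.44 0.12 (1, array([ -2.8,   4. , -36.4, -49.5,  81.8]))
0.44 0.25 (1, array([ -2.8,  -3.4, -25.1, -68.3,  81.8]))
0.42 0.05 (1, array([ -1.5,   8.4, -43.7, -37.9,  80.5]))
0.42 0.12 (1, array([ -1.5,   2. , -38.7, -49.4,  80.5]))
0.42 0.25 (1, array([ -1.5,  -5.6, -27. , -68.6,  80.5]))
0.4 0.05 (1, array([  0. ,   6.5, -46.1, -37.4,  79. ]))
0.4 0.12 (1, array([  0. ,  -0.2, -40.9, -49.3,  79. ]))
0.4 0.25 (1, array([  0. ,  -7.9, -29. , -69. ,  79. ]))
0.38 0.05 (1, array([  1.7,   4.6, -48.5, -37. ,  77.3]))
0.38 0.12 (1, array([  1.7,  -2.4, -43. , -49.4,  77.3]))
0.38 0.25 (1, array([  1.7, -10.3, -30.8, -69.5,  77.3]))
0.36 0.05 (1, array([  3.5,   2.5, -50.8, -36.7,  75.5]))
0.36 0.12 (1, array([  3.5,  -4.8, -45.1, -49.6,  75.5]))
0.36 0.25 (1, array([  3.5, -12.7, -32.6, -70.1,  75.5]))
0.34 0.05 (1, array([  5.7,   0.3, -53.2, -36.6,  73.3]))
0.34 0.12 (1, array([  5.7,  -7.3, -47.2, -50.1,  73.3]))
0.34 0.25 (1, array([  5.7, -15.3, -34.3, -71. ,  73.3]))
0.32 0.05 (1, array([  8.2,  -2.2, -55.5, -36.7,  70.8]))
0.32 0.12 (1, array([  8.2, -10. , -49.3, -50.8,  70.8]))
0.32 0.25 (1, array([  8.2, -18.1, -36. , -72.1,  70.8]))
```

```bash
python3 - <<'E'
from ov import *
from plan import plan,axes
p,d,c=load("w5");T=np.array([0.4200,.2256,.1212]);
R=atz([[254,89.5],[231,89],[276.5,88.5],[230,20],[277,20]],c,.0886)
print(((R-T)@axes(29.78).T).round(4))
crop("w5",200,0,310,180,4,"w5c")
def tcp(tipx,cy,zb,along=.208,lat=.0013): return B(Q,[tipx-along,cy-lat,zb+.0346])[0]
print(tcp(-.087,-.163,.05))
E
```

```text
[[ 0.0931  0.0006  0.0326]
 [ 0.0935 -0.0151  0.0326]
 [ 0.0938  0.0159  0.0326]
 [ 0.1339 -0.0145  0.0326]
 [ 0.1339  0.0152  0.0326]]
[ 0.31187006 -0.19779269  0.0846    ]
```

View pics/w5c.png

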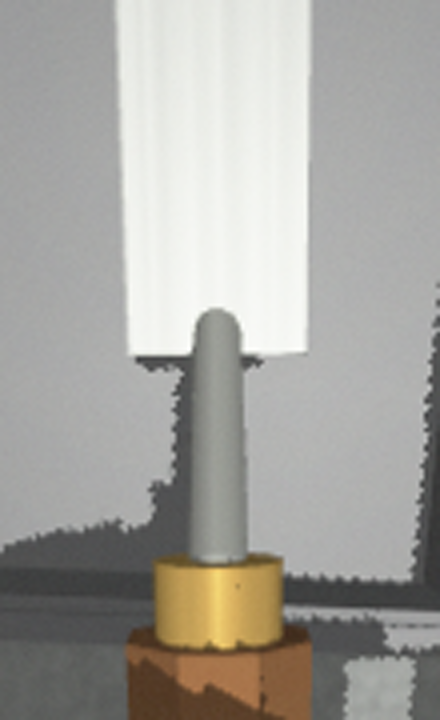

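```bash
cat > tgt.py <<'E'
import sys
from ov import *
from plan import plan
# tgt.py tipx edgey zb [yaw_board]: inner (+y) blade edge at edgey, underside at zb
def go(tipx,cy,zb,dyaw=0):
    p=B(Q,[tipx-.2065,cy,zb+.0346])[0];print("tcp",p.round(4),end=" ");plan(*p,-11.0+dyaw)
if __name__=="__main__": go(*map(float,sys.argv[1:]))
E
python3 tgt.py -.087 -.163 .075
```

```text
tcp [ 0.3136 -0.1968  0.1096] slide [-0.3011, 0.3133, 0.0104] roll 40.8 rows>= 7.0
```

Call:
{"op": "apply_moves", "data": {"commands": [{"grip": 1, "slide": [-0.02, 0.021, 0.0], "roll": 3}, {"grip": 1, "slide": [-0.05, 0.053, 0.0], "roll": 7}, {"grip": 1, "slide": [-0.083, 0.087, 0.0], "roll": 12}, {"grip": 1, "slide": [-0.116, 0.122, 0.0], "roll": 16}, {"grip": 1, "slide": [-0.15, 0.157, 0.0], "roll": 20}]}}

```text
time_s: 7.72
tcp_pos: [0.3664, 0.0129, 0.1195]
eef_rot: [180.0, 0.1, 9.7]
contact_force: [0.3, -0.4, -0.9]
gripper_width: 0.023
```

```bash
python3 - <<'E'
import json
from plan import apply
json.dump([.4195,.2246,.12,29.75],open('cmd.json','w'));apply([-.15,.157,0],20)
E
python3 tgt.py -.087 -.163 .075
```

```text
[0.3672 0.0139 0.12  ] 9.75
tcp [ 0.3136 -0.1968  0.1096] slide [-0.0885, 0.1985, 0.0104] roll 20.8 rows>= 3.5
```

Call:
{"op": "apply_moves", "data": {"commands": [{"grip": 1, "slide": [-0.02, 0.045, 0.002], "roll": 5}, {"grip": 1, "slide": [-0.042, 0.095, 0.004], "roll": 10}, {"grip": 1, "slide": [-0.065, 0.145, 0.007], "roll": 15}, {"grip": 1, "slide": [-0.08, 0.18, 0.0104], "roll": 19}, {"grip": 1, "slide": [-0.0885, 0.1985, 0.0104], "roll": 20.8}]}}

```text
time_s: 8.35
tcp_pos: [0.3123, -0.1976, 0.1088]
eef_rot: [180.0, 0.1, -11.2]
contact_force: [-0.5, 0.8, 0.1]
gripper_width: 0.0234
```

Call:
{"op": "apply_moves", "data": {"commands": [{"grip": 1, "slide": [0, 0, 0], "roll": 0}]}}

```text
time_s: 8.48
tcp_pos: [0.3128, -0.1971, 0.1089]
eef_rot: [180.0, 0.1, -11.2]
contact_force: [-0.1, -0.3, -1.5]
gripper_width: 0.0231
```

```bash
python3 - <<'E'
from h import *
p,d,c=grab("wrist","w6");s=get_state();print(s['tcp_pos'],s['eef_rot'],s['contact_force'],s['gripper_width'],s['joints'])
E
python3 - <<'E'
import sys;sys.path.insert(0,'.')
import os;os.chdir('.')
from fitboard import fit
print(fit("w6",[.6328,-.0928,-11.0]))
E
```

```text
[ 0.31320373 -0.19648839  0.10908108] [ 1.79994565e+02  9.65495405e-02 -1.11252324e+01] [ 1.09983284 -0.80050225 -1.51912751] 0.023563124733854274 [-8.67875652e-01 -2.42444948e+00 -4.48401450e+01 -1.60193174e-02
 -4.76802798e+01  7.97534430e+01]
(array([ 6.45162333e-01, -9.35838035e-02, -4.66320908e+00,  5.56333109e-04]), np.float64(0.618886857250448), 5268)
```

View pics/w6.png

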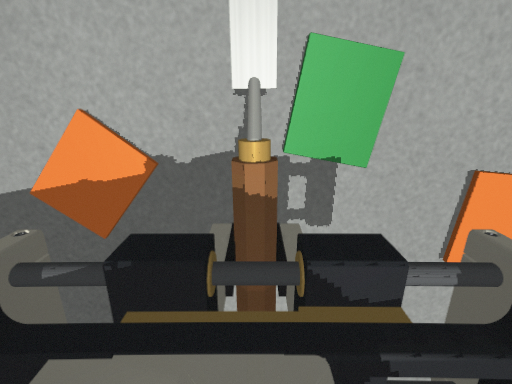

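```bash
python3 - <<'E'
from ov import *
p,d,c=grab("side","s6");grab("top","t6")
bl=[(B(Q,rect(-.2,-.087,-.178,-.148,.075)),(0,0,255)),(B(Q,rect(-.11,.11,-.19,-.146,.028)),(0,255,0)),(B(Q,rect(-.081,.003,-.16,-.056,.04)),(255,0,0))]
overlay("s6",bl,"ovs6",4,(160,120,340,250))
overlay("t6",bl,"ovt6",4,(190,100,340,240))
E
```

```text
(no output)
```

View pics/ovs6.png

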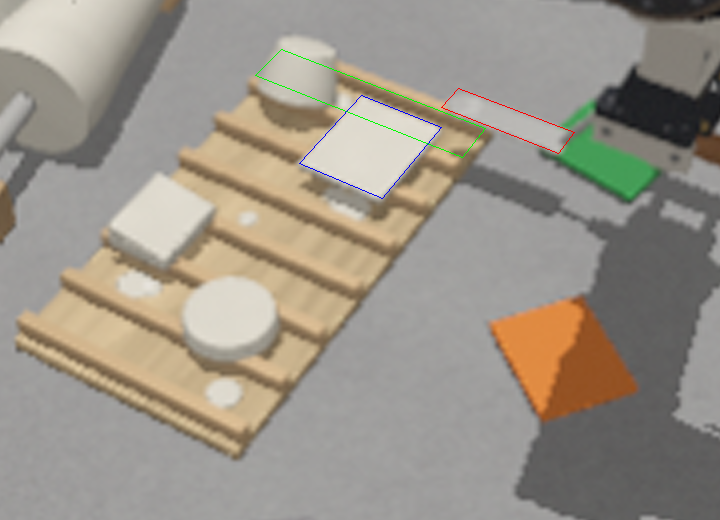

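View pics/ovt6.png

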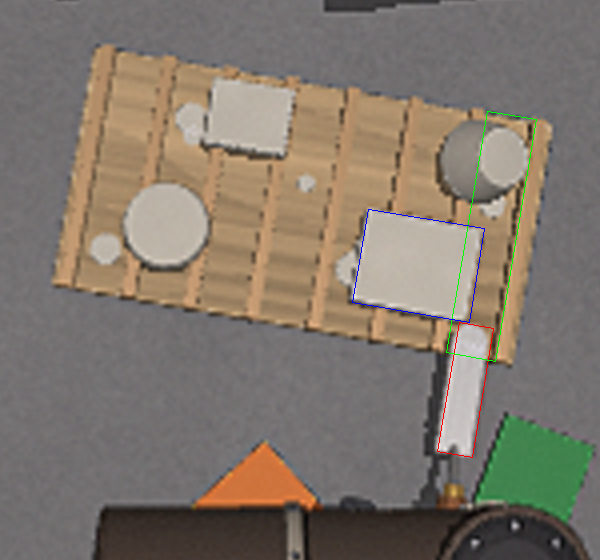

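```bash
python3 tgt.py -.087 -.164 .018
```

```text
tcp [ 0.3134 -0.1978  0.0526] slide [0.0, 0.001, 0.057] roll -0.1 rows>= 0.9
```

Call:
{"op": "apply_moves", "data": {"commands": [{"grip": 1, "slide": [0, 0.001, 0.02], "roll": -0.1}, {"grip": 1, "slide": [0, 0.001, 0.035], "roll": -0.1}, {"grip": 1, "slide": [0, 0.001, 0.047], "roll": -0.1}, {"grip": 1, "slide": [0, 0.001, 0.057], "roll": -0.1}, {"grip": 1, "slide": [0, 0.001, 0.057], "roll": -0.1}]}}

```text
time_s: 9.25
tcp_pos: [0.3136, -0.1967, 0.0523]
eef_rot: [180.0, 0.1, -10.9]
contact_force: [-0.8, 0.0, -0.4]
gripper_width: 0.0236
```

```bash
python3 - <<'E'
from ov import *
p,d,c=grab("side","s7");s=get_state();print(s['tcp_pos'],s['eef_rot'],s['contact_force'],s['joints'])
crop("s7",230,120,340,200,7,"s7c")
E
```

```text
[ 0.31396417 -0.19684096  0.0526838 ] [ 1.79989088e+02  4.11280989e-02 -1.08630342e+01] [-0.12928514 -0.00905795 -1.17547322] [-9.11046556e-01  3.44445199e+00 -4.92186871e+01  5.99536624e-03
 -3.73792561e+01  8.00432508e+01]
```

View pics/s7c.png

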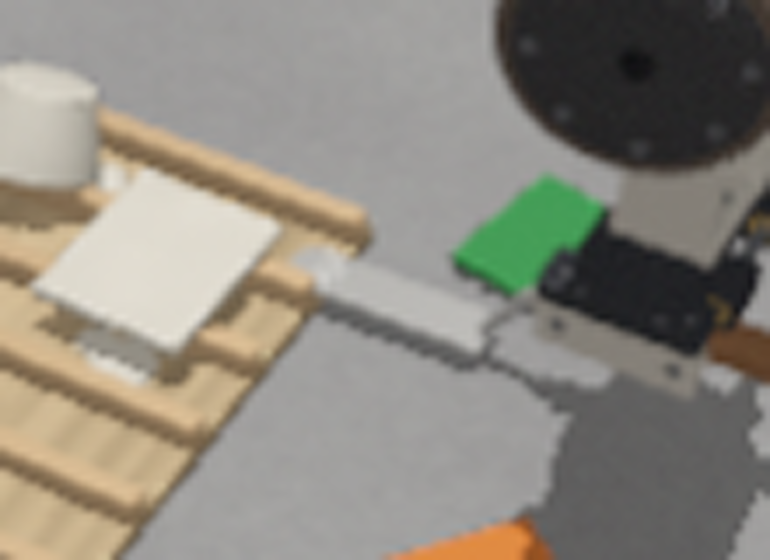

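Call:
{"op": "apply_moves", "data": {"commands": [{"grip": 1, "slide": [0.012, 0, 0], "roll": 0}, {"grip": 1, "slide": [0.026, 0, 0], "roll": 0}, {"grip": 1, "slide": [0.04, 0, 0], "roll": 0}]}}

```text
time_s: 9.68
tcp_pos: [0.3549, -0.205, 0.053]
eef_rot: [-180.0, -0.0, -10.9]
contact_force: [-0.1, -0.5, -1.1]
gripper_width: 0.0235
```

```bash
python3 -c "
from plan import apply;apply([.04,0,0],0)"; python3 tgt.py -.003 -.164 .018
```

```text
[ 0.3527 -0.2053  0.0526] -10.950000000000001
tcp [ 0.3959 -0.2138  0.0526] slide [0.044, 0.0001, 0.0] roll 0.1 rows>= 0.7
```

Call:
{"op": "apply_moves", "data": {"commands": [{"grip": 1, "slide": [0.015, 0, 0], "roll": 0.1}, {"grip": 1, "slide": [0.03, 0, 0], "roll": 0.1}, {"grip": 1, "slide": [0.044, 0, 0], "roll": 0.1}, {"grip": 1, "slide": [0.044, 0, 0], "roll": 0.1}]}}

```text
time_s: 10.18
tcp_pos: [0.3975, -0.2132, 0.0526]
eef_rot: [180.0, -0.0, -11.0]
contact_force: [0.3, 0.5, -0.4]
gripper_width: 0.0234
```

```bash
python3 - <<'E'
from ov import *
p,d,c=grab("side","s8");s=get_state();print(s['tcp_pos'],s['eef_rot'],s['contact_force'],iB(Q,s['tcp_pos']).round(4))
p,d,c=grab("wrist","w8")
crop("s8",200,100,340,200,5,"s8c")
E
```

```text
[ 0.39641069 -0.21306949  0.05246839] [-1.79998657e+02  4.47496201e-02 -1.10390683e+01] [-1.00100742 -1.82062535 -1.93949627] [[-0.2091 -0.1632  0.0525]]
```

View pics/s8c.png

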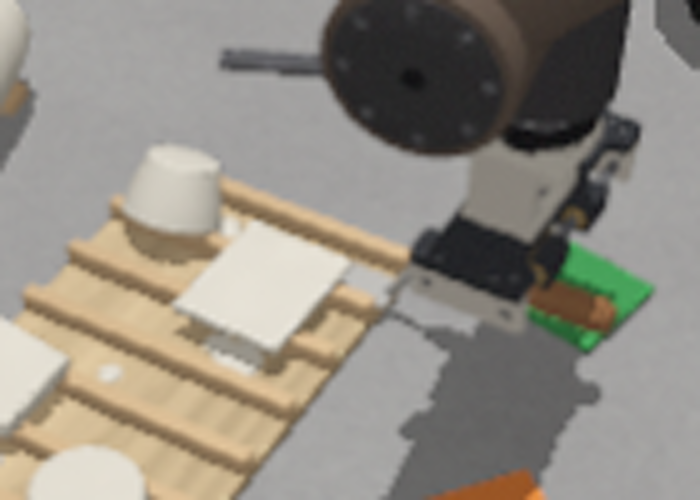

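View pics/w8.png

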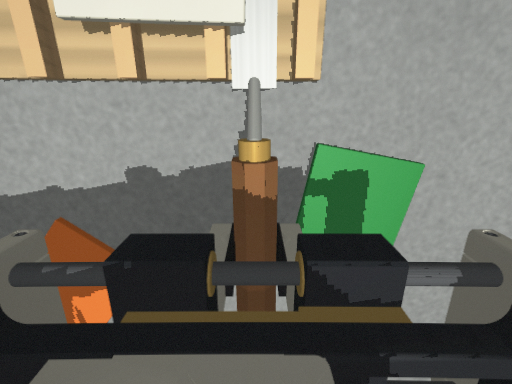

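```bash
cat > flip.py <<'E'
import numpy as np
th=[0,5,10,20,30,40,50,60,70,80,90,100]; rr=[70,70,68,66,63,60,57,54,52,50,50,50]
def edge(t): r=np.interp(t,th,rr);a=np.radians(t);return -78-r*np.cos(a),28+r*np.sin(a)
if __name__=="__main__":
    for t in (0,4,8,12,16,20,25,30,35,40,45,50,55,60,65,70,75,80,85,90):
        y,z=edge(t);print(t,"edge y %.1f z %.1f | tool dy %.1f dz %.1f (mm from now: edge -148.5, top 20)"%(y,z,-(y+148.5),-(z-20)))
E
python3 flip.py
```

```text
0 edge y -148.0 z 28.0 | tool dy -0.5 dz -8.0 (mm from now: edge -148.5, top 20)
4 edge y -147.8 z 32.9 | tool dy -0.7 dz -12.9 (mm from now: edge -148.5, top 20)
8 edge y -146.1 z 37.6 | tool dy -2.4 dz -17.6 (mm from now: edge -148.5, top 20)
12 edge y -144.1 z 42.1 | tool dy -4.4 dz -22.1 (mm from now: edge -148.5, top 20)
16 edge y -142.2 z 46.4 | tool dy -6.3 dz -26.4 (mm from now: edge -148.5, top 20)
20 edge y -140.0 z 50.6 | tool dy -8.5 dz -30.6 (mm from now: edge -148.5, top 20)
25 edge y -136.5 z 55.3 | tool dy -12.0 dz -35.3 (mm from now: edge -148.5, top 20)
30 edge y -132.6 z 59.5 | tool dy -15.9 dz -39.5 (mm from now: edge -148.5, top 20)
35 edge y -128.4 z 63.3 | tool dy -20.1 dz -43.3 (mm from now: edge -148.5, top 20)
40 edge y -124.0 z 66.6 | tool dy -24.5 dz -46.6 (mm from now: edge -148.5, top 20)
45 edge y -119.4 z 69.4 | tool dy -29.1 dz -49.4 (mm from now: edge -148.5, top 20)
50 edge y -114.6 z 71.7 | tool dy -33.9 dz -51.7 (mm from now: edge -148.5, top 20)
55 edge y -109.8 z 73.5 | tool dy -38.7 dz -53.5 (mm from now: edge -148.5, top 20)
60 edge y -105.0 z 74.8 | tool dy -43.5 dz -54.8 (mm from now: edge -148.5, top 20)
65 edge y -100.4 z 76.0 | tool dy -48.1 dz -56.0 (mm from now: edge -148.5, top 20)
70 edge y -95.8 z 76.9 | tool dy -52.7 dz -56.9 (mm from now: edge -148.5, top 20)
75 edge y -91.2 z 77.3 | tool dy -57.3 dz -57.3 (mm from now: edge -148.5, top 20)
80 edge y -86.7 z 77.2 | tool dy -61.8 dz -57.2 (mm from now: edge -148.5, top 20)
85 edge y -82.4 z 77.8 | tool dy -66.1 dz -57.8 (mm from now: edge -148.5, top 20)
90 edge y -78.0 z 78.0 | tool dy -70.5 dz -58.0 (mm from now: edge -148.5, top 20)
```

Call:
{"op": "apply_moves", "data": {"commands": [{"grip": 1, "slide": [0, 0, -0.006], "roll": 0}, {"grip": 1, "slide": [0, -0.0005, -0.01], "roll": 0}, {"grip": 1, "slide": [0, -0.001, -0.014], "roll": 0}, {"grip": 1, "slide": [0, -0.0024, -0.0176], "roll": 0}, {"grip": 1, "slide": [0, -0.0024, -0.0176], "roll": 0}]}}

```text
time_s: 10.9
tcp_pos: [0.397, -0.2106, 0.0707]
eef_rot: [-180.0, -0.0, -11.0]
contact_force: [-0.9, -0.1, -0.7]
gripper_width: 0.0233
```

```bash
python3 - <<'E'
from ov import *
p,d,c=grab("side","s9");s=get_state();print(s['tcp_pos'],s['eef_rot'],s['contact_force'],iB(Q,s['tcp_pos']).round(4))
p,d,c=grab("wrist","w9")
crop("s9",200,100,340,200,5,"s9c")
P,uv=cloud(np.ones(d.shape,bool),d,c);b=iB(Q,P);k=(b[:,0]>-.079)&(b[:,0]<-.055)&(b[:,1]<-.05)&(b[:,1]>-.18)&(b[:,2]>.034)
print(np.polyfit(b[k,1],b[k,2],1),b[k].min(0),b[k].max(0))
E
```

```text
[ 0.39695755 -0.21060315  0.07049025] [-1.79994168e+02 -1.95560711e-02 -1.10102863e+01] [ 0.03087953  0.44084815 -1.47675487] [[-0.209  -0.1606  0.0705]]
[-0.00856238  0.04116131] [-0.07899889 -0.17571927  0.03400803] [-0.06389335 -0.05195365  0.05109359]
```

View pics/s9c.png

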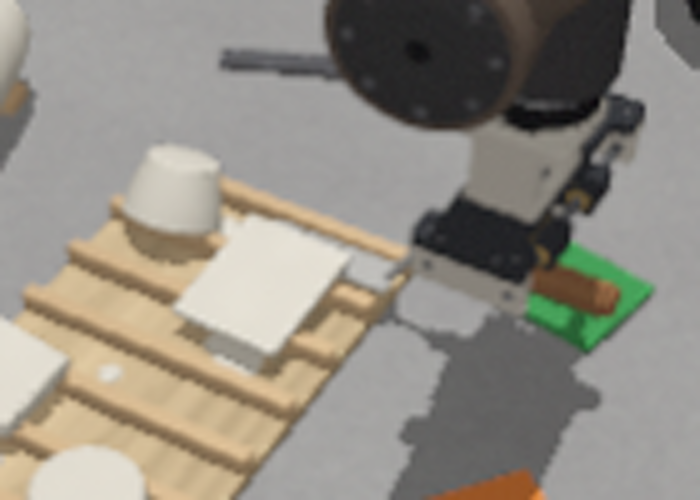

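View pics/w9.png

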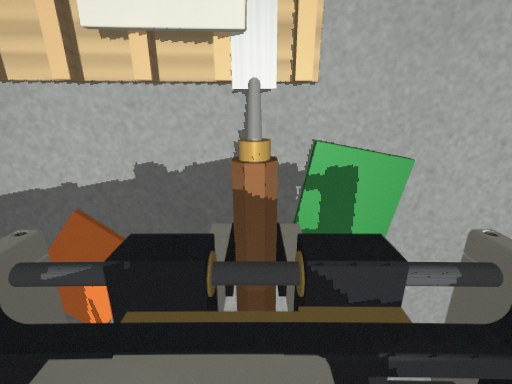

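Call:
{"op": "apply_moves", "data": {"commands": [{"grip": 1, "slide": [0, -0.002, -0.0045], "roll": 0}, {"grip": 1, "slide": [0, -0.0039, -0.0088], "roll": 0}, {"grip": 1, "slide": [0, -0.0061, -0.013], "roll": 0}, {"grip": 1, "slide": [0, -0.0096, -0.0177], "roll": 0}, {"grip": 1, "slide": [0, -0.0135, -0.0219], "roll": 0}]}}

```text
time_s: 11.62
tcp_pos: [0.3996, -0.1972, 0.0927]
eef_rot: [-180.0, -0.0, -11.0]
contact_force: [1.0, -0.7, -1.0]
gripper_width: 0.0234
```

```bash
python3 - <<'E'
from ov import *
p,d,c=grab("side","s10");s=get_state();print(s['tcp_pos'],s['eef_rot'],s['contact_force'],iB(Q,s['tcp_pos']).round(4))
p,d,c=grab("wrist","w10")
crop("s10",200,100,340,200,5,"s10c")
E
```

```text
[ 0.39999123 -0.19699538  0.09314827] [-1.79993511e+02 -6.49466045e-02 -1.10043063e+01] [ 0.37640362  0.24449637 -0.86572253] [[-0.2086 -0.1467  0.0931]]
```

View pics/s10c.png

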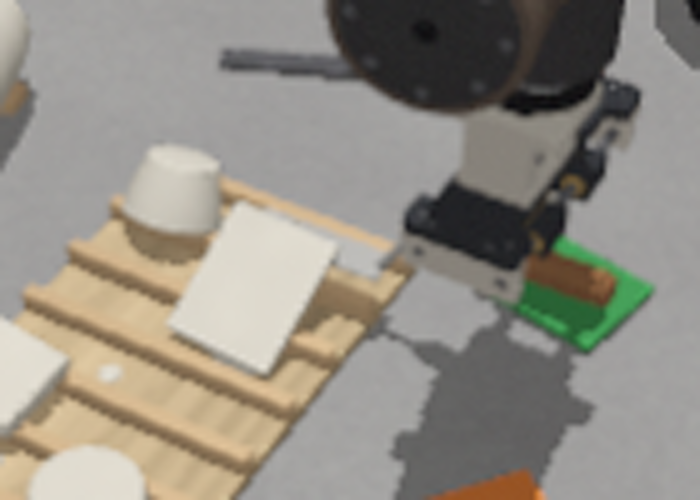

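View pics/w10.png

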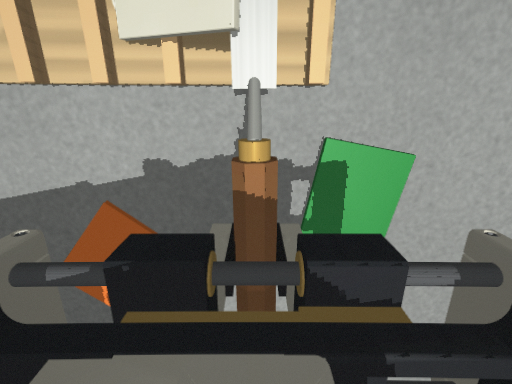

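Call:
{"op": "apply_moves", "data": {"commands": [{"grip": 1, "slide": [0, -0.0042, -0.0038], "roll": 0}, {"grip": 1, "slide": [0, -0.0086, -0.0071], "roll": 0}, {"grip": 1, "slide": [0, -0.0132, -0.0099], "roll": 0}, {"grip": 1, "slide": [0, -0.018, -0.0122], "roll": 0}, {"grip": 1, "slide": [0, -0.0228, -0.014], "roll": 0}]}}

```text
time_s: 12.35
tcp_pos: [0.4039, -0.1747, 0.1064]
eef_rot: [-180.0, -0.0, -11.0]
contact_force: [-1.0, -0.4, -0.9]
gripper_width: 0.0233
```

```bash
python3 - <<'E'
from ov import *
p,d,c=grab("side","s11");s=get_state();print(s['tcp_pos'],s['eef_rot'],s['contact_force'],iB(Q,s['tcp_pos']).round(4))
p,d,c=grab("wrist","w11")
crop("s11",200,100,340,200,5,"s11c")
E
```

```text
[ 0.40412611 -0.17443825  0.10662606] [-1.79992182e+02 -2.76018397e-02 -1.10067776e+01] [ 0.58581456  0.58798289 -1.54390599] [[-0.2089 -0.1238  0.1066]]
```

View pics/s11c.png

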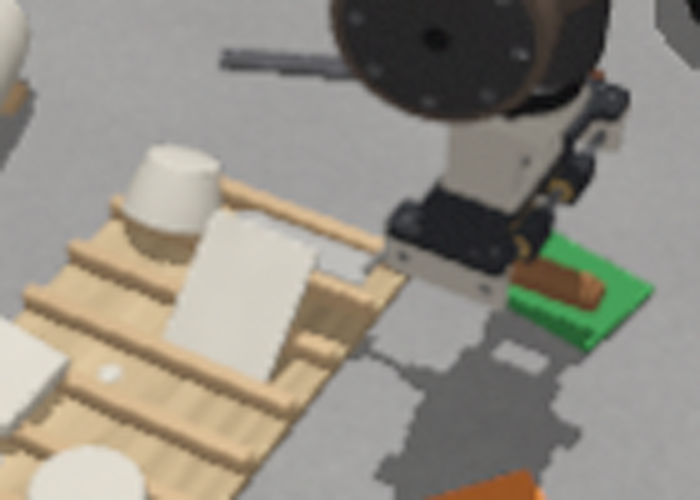

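View pics/w11.png

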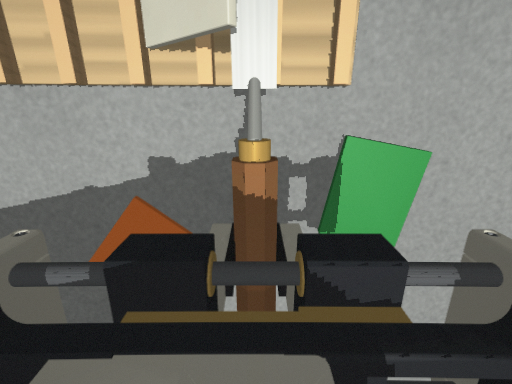

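Call:
{"op": "apply_moves", "data": {"commands": [{"grip": 1, "slide": [0, -0.0048, -0.0013], "roll": 0}, {"grip": 1, "slide": [0, -0.0094, -0.0025], "roll": 0}, {"grip": 1, "slide": [0, -0.014, -0.0034], "roll": 0}, {"grip": 1, "slide": [0, -0.0186, -0.0038], "roll": 0}]}}

```text
time_s: 12.95
tcp_pos: [0.4075, -0.1565, 0.1101]
eef_rot: [-180.0, -0.0, -11.0]
contact_force: [0.2, -1.3, -1.1]
gripper_width: 0.0234
```

```bash
python3 - <<'E'
from ov import *
p,d,c=grab("side","s12");s=get_state();print(s['tcp_pos'],s['eef_rot'],s['contact_force'],iB(Q,s['tcp_pos']).round(4))
p,d,c=grab("wrist","w12")
crop("s12",200,100,340,200,5,"s12c")
E
```

```text
[ 0.40760669 -0.15622053  0.11018245] [-1.79992245e+02 -1.68576254e-02 -1.10133480e+01] [-0.1887477  -0.03462917 -1.38047422] [[-0.209  -0.1052  0.1102]]
```

View pics/s12c.png

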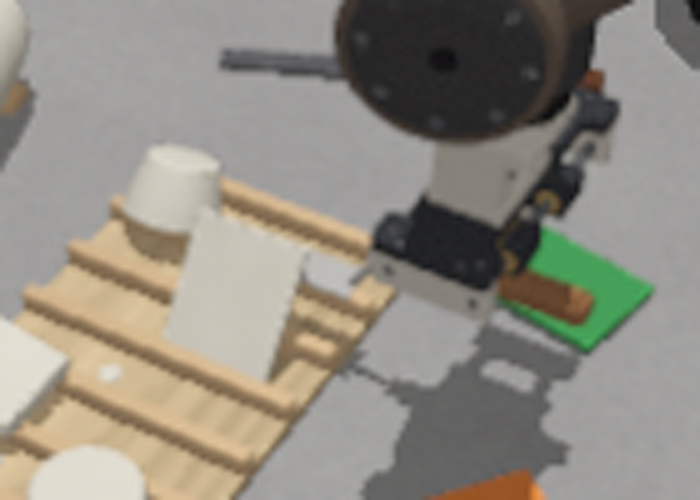

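View pics/w12.png

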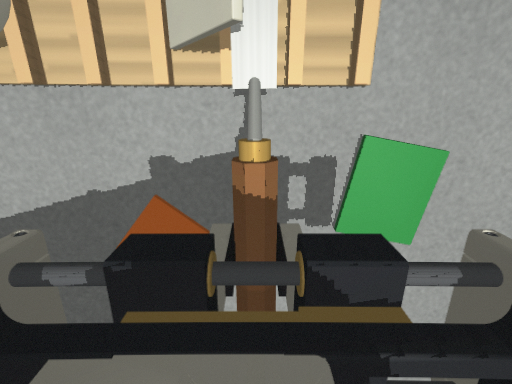

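```bash
cat > prof.py <<'E'
import sys
from ov import *
p,d,c=load(sys.argv[1]);P,uv=cloud(np.ones(d.shape,bool),d,c);b=iB(Q,P)
col=p[uv[:,1],uv[:,0]].astype(int);w=(col.min(1)>110)&(col.max(1)-col.min(1)<45)
k=w&(b[:,0]>-.1)&(b[:,0]<.0)&(b[:,1]<.0)&(b[:,1]>-.13)&(b[:,2]>.012)&(uv[:,1]<110)
for y in np.arange(-.13,.0,.008):
    q=b[k&(abs(b[:,1]-y)<.004)]
    if len(q)>4: print(y.round(3),len(q),"z",np.percentile(q[:,2],[2,50,98]).round(3),"x",np.percentile(q[:,0],[2,98]).round(3))
E
python3 prof.py w12
```

```text
-0.122 277 z [0.045 0.076 0.077] x [-0.099 -0.065]
-0.114 799 z [0.074 0.076 0.077] x [-0.099 -0.064]
-0.106 834 z [0.074 0.076 0.077] x [-0.099 -0.065]
-0.098 850 z [0.074 0.076 0.101] x [-0.099 -0.066]
-0.09 490 z [0.028 0.09  0.101] x [-0.099 -0.07 ]
-0.082 305 z [0.079 0.084 0.089] x [-0.08  -0.066]
-0.074 319 z [0.068 0.073 0.079] x [-0.081 -0.063]
-0.066 311 z [0.057 0.062 0.067] x [-0.08 -0.06]
-0.058 313 z [0.045 0.051 0.056] x [-0.081 -0.056]
-0.05 304 z [0.034 0.039 0.045] x [-0.08  -0.053]
-0.042 297 z [0.022 0.028 0.034] x [-0.08  -0.049]
-0.034 119 z [0.017 0.02  0.022] x [-0.08  -0.048]
```

Call:
{"op": "apply_moves", "data": {"commands": [{"grip": 1, "slide": [0, -0.005, -0.001], "roll": 0}, {"grip": 1, "slide": [0, -0.01, -0.002], "roll": 0}, {"grip": 1, "slide": [0, -0.015, -0.0024], "roll": 0}, {"grip": 1, "slide": [0, -0.02, -0.0024], "roll": 0}, {"grip": 1, "slide": [0, -0.025, -0.0024], "roll": 0}]}}

```text
time_s: 13.68
tcp_pos: [0.4122, -0.1319, 0.1125]
eef_rot: [-180.0, -0.0, -11.0]
contact_force: [-0.7, -0.5, -1.0]
gripper_width: 0.0235
```

```bash
python3 - <<'E'
from ov import *
p,d,c=grab("side","s13");s=get_state();print(s['tcp_pos'],s['eef_rot'],s['contact_force'],iB(Q,s['tcp_pos']).round(4))
p,d,c=grab("wrist","w13")
crop("s13",200,100,340,200,5,"s13c")
E
python3 prof.py w13
```

```text
[ 0.41235029 -0.13161338  0.11246465] [-1.79992363e+02 -8.32230097e-03 -1.10119047e+01] [-0.25502018 -0.1430251  -1.17432467] [[-0.209  -0.0802  0.1125]]
-0.098 154 z [0.076 0.078 0.08 ] x [-0.099 -0.065]
-0.09 805 z [0.077 0.078 0.08 ] x [-0.099 -0.065]
-0.082 802 z [0.077 0.078 0.08 ] x [-0.099 -0.065]
-0.074 824 z [0.077 0.078 0.103] x [-0.099 -0.065]
-0.066 565 z [0.077 0.079 0.115] x [-0.099 -0.071]
-0.058 259 z [0.012 0.089 0.108] x [-0.092 -0.06 ]
-0.05 200 z [0.056 0.069 0.083] x [-0.079 -0.06 ]
-0.042 195 z [0.029 0.043 0.056] x [-0.079 -0.052]
-0.034 46 z [0.02  0.025 0.029] x [-0.079 -0.048]
```

View pics/s13c.png

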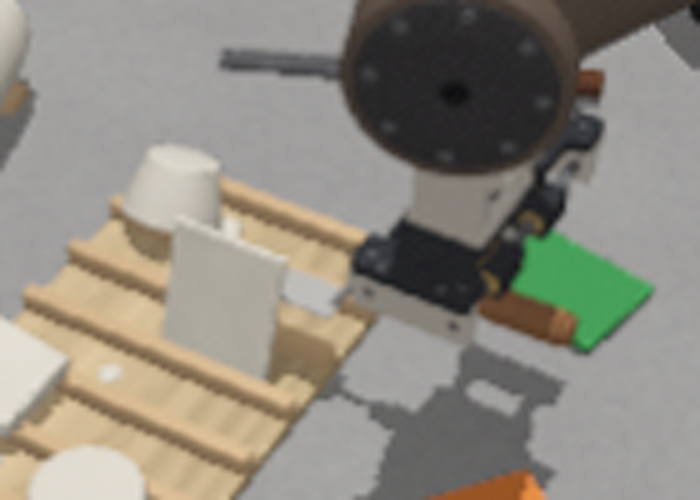

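View pics/w13.png

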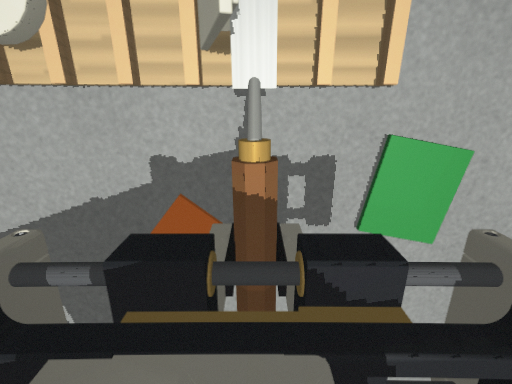

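Call:
{"op": "apply_moves", "data": {"commands": [{"grip": 1, "slide": [0, -0.004, 0], "roll": 0}, {"grip": 1, "slide": [0, -0.008, 0], "roll": 0}, {"grip": 1, "slide": [0, -0.012, 0], "roll": 0}, {"grip": 1, "slide": [0, -0.016, 0], "roll": 0}, {"grip": 1, "slide": [0, -0.02, 0], "roll": 0}]}}

```text
time_s: 14.4
tcp_pos: [0.4161, -0.1123, 0.1125]
eef_rot: [-180.0, -0.0, -11.0]
contact_force: [1.4, -1.3, -1.3]
gripper_width: 0.0231
```

```bash
python3 - <<'E'
from ov import *
p,d,c=grab("side","s14");s=get_state();print(s['tcp_pos'],s['eef_rot'],s['contact_force'],iB(Q,s['tcp_pos']).round(4))
p,d,c=grab("wrist","w14")
crop("s14",200,100,340,200,5,"s14c")
E
python3 prof.py w14
```

```text
[ 0.41617335 -0.11213797  0.11251338] [-1.79994881e+02 -9.23319349e-03 -1.10146529e+01] [ 0.51228272  1.11376848 -0.36925092] [[-0.209  -0.0603  0.1125]]
-0.074 566 z [0.077 0.078 0.08 ] x [-0.099 -0.065]
-0.066 805 z [0.077 0.078 0.08 ] x [-0.099 -0.065]
-0.058 809 z [0.077 0.078 0.08 ] x [-0.099 -0.065]
-0.05 813 z [0.077 0.078 0.08 ] x [-0.099 -0.065]
-0.042 120 z [0.012 0.076 0.117] x [-0.094 -0.064]
-0.034 139 z [0.115 0.117 0.118] x [-0.081 -0.076]
```

View pics/s14c.png

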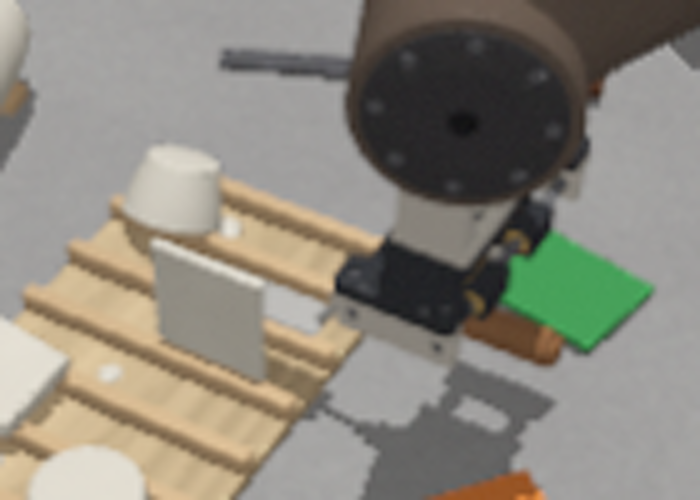

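Call:
{"op": "apply_moves", "data": {"commands": [{"grip": 1, "slide": [0, -0.0025, 0], "roll": 0}, {"grip": 1, "slide": [0, -0.005, 0], "roll": 0}, {"grip": 1, "slide": [0, -0.0075, 0], "roll": 0}, {"grip": 1, "slide": [0, -0.01, 0], "roll": 0}]}}

```text
time_s: 15.0
tcp_pos: [0.4179, -0.1027, 0.1125]
eef_rot: [180.0, 0.0, -11.0]
contact_force: [-0.1, -0.3, -1.0]
gripper_width: 0.0233
```

```bash
python3 - <<'E'
from ov import *
p,d,c=grab("side","s15");s=get_state();print(s['tcp_pos'],s['eef_rot'],s['contact_force'],iB(Q,s['tcp_pos']).round(4))
crop("s15",200,100,340,200,5,"s15c")
E
```

```text
[ 0.41802742 -0.10249221  0.11248497] [-1.79994155e+02 -7.34653213e-03 -1.10176960e+01] [ 0.15068409 -0.13673079 -0.83642088] [[-0.209  -0.0505  0.1125]]
```

View pics/s15c.png

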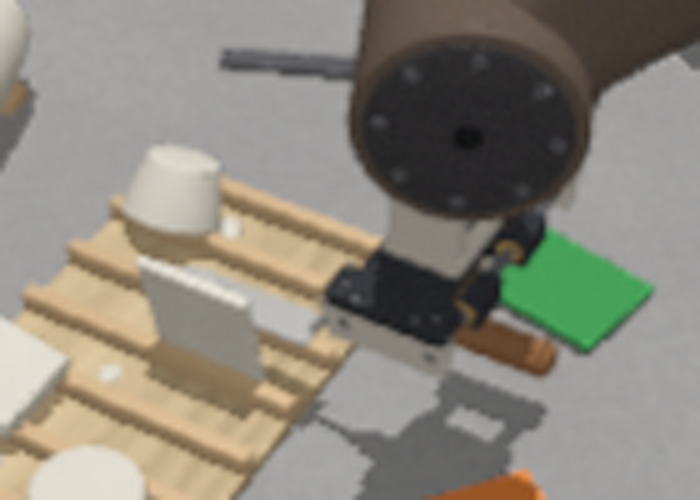

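Call:
{"op": "apply_moves", "data": {"commands": [{"grip": 1, "slide": [0, -0.002, 0], "roll": 0}, {"grip": 1, "slide": [0, -0.004, 0], "roll": 0}, {"grip": 1, "slide": [0, -0.006, 0], "roll": 0}]}}

```text
time_s: 15.42
tcp_pos: [0.4191, -0.0968, 0.1125]
eef_rot: [180.0, 0.0, -11.0]
contact_force: [0.6, 0.5, -0.9]
gripper_width: 0.0233
```

```bash
python3 - <<'E'
from ov import *
p,d,c=grab("side","s16");s=get_state();print(s['tcp_pos'],s['eef_rot'],s['contact_force'],iB(Q,s['tcp_pos']).round(4))
crop("s16",200,100,340,200,5,"s16c")
E
```

```text
[ 0.4191289  -0.09668157  0.1124819 ] [-1.79997098e+02 -4.34461286e-03 -1.10181660e+01] [ 0.57265842  0.00474845 -1.07221543] [[-0.209  -0.0446  0.1125]]
```

View pics/s16c.png

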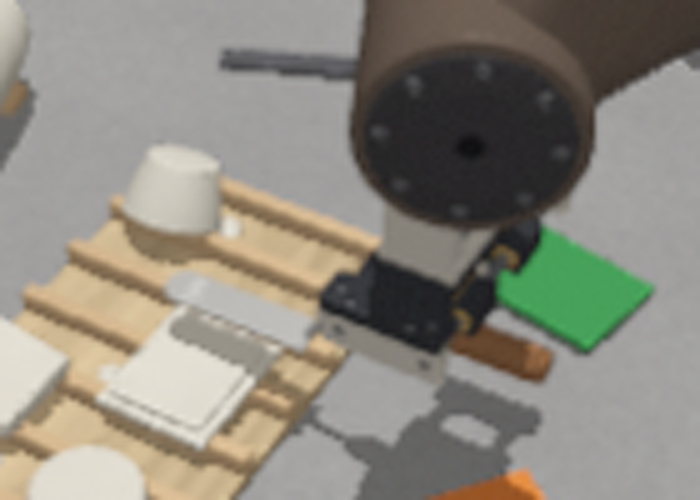

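```bash
echo '[0.419,-0.0968,0.1125,-11.0]'>cmd.json; python3 plan.py .375 .02 .122 9
```

```text
slide [-0.0655, -0.1063, -0.0095] roll -20.0 rows>= 2.0
```

Call:
{"op": "apply_moves", "data": {"commands": [{"grip": 1, "slide": [-0.005, 0, -0.0095], "roll": 0}, {"grip": 1, "slide": [-0.018, -0.025, -0.0095], "roll": -4}, {"grip": 1, "slide": [-0.034, -0.052, -0.0095], "roll": -9}, {"grip": 1, "slide": [-0.05, -0.08, -0.0095], "roll": -15}, {"grip": 1, "slide": [-0.0655, -0.1063, -0.0095], "roll": -20}]}}

```text
time_s: 16.1
tcp_pos: [0.3746, 0.0208, 0.1227]
eef_rot: [-180.0, -0.1, 9.2]
contact_force: [-1.2, -0.6, -1.2]
gripper_width: 0.0232
```

```bash
python3 plan.py .4195 .2246 .12 29.75
```

```text
slide [0.076, -0.1951, 0.002] roll -20.8 rows>= 3.4
```

Call:
{"op": "apply_moves", "data": {"commands": [{"grip": 1, "slide": [0.018, -0.047, 0.0], "roll": -5}, {"grip": 1, "slide": [0.038, -0.097, 0.0], "roll": -10.4}, {"grip": 1, "slide": [0.056, -0.144, 0.0], "roll": -15.5}, {"grip": 1, "slide": [0.07, -0.18, 0.001], "roll": -19}, {"grip": 1, "slide": [0.076, -0.1951, 0.002], "roll": -20.8}]}}

```text
time_s: 16.73
tcp_pos: [0.42, 0.2265, 0.1205]
eef_rot: [-180.0, -0.0, 30.0]
contact_force: [-0.6, -0.3, -0.7]
gripper_width: 0.0233
```

Call:
{"op": "apply_moves", "data": {"commands": [{"grip": 1, "slide": [0, 0, 0], "roll": 0}, {"grip": 1, "slide": [0, 0, 0], "roll": 0}]}}

```text
time_s: 16.98
tcp_pos: [0.4192, 0.2234, 0.12]
eef_rot: [180.0, 0.0, 29.7]
contact_force: [-0.5, -0.1, -1.4]
gripper_width: 0.0231
```

```bash
python3 - <<'E'
from ov import *
p,d,c=grab("wrist","w17");s=get_state();print(s['tcp_pos'],s['eef_rot'],s['contact_force'])
crop("w17",100,0,360,240,3,"w17c");grab("top","t17");crop("t17",110,95,340,245,3,"t17c")
P,uv=cloud(np.ones(d.shape,bool),d,c);u,v=uv.T
for v0 in range(0,90,20):
    k=(abs(v-v0)<3)&(u>240)&(u<262)&(P[:,2]>.04); print(v0,np.median(P[k],axis=0).round(4))
E
```

```text
[0.41928069 0.22339915 0.12009318] [-1.79999039e+02  1.90415707e-02  2.97044913e+01] [-0.14004246 -0.60136025 -1.34473049]
0 [0.5429 0.2952 0.0856]
20 [0.5341 0.2902 0.0854]
40 [0.5243 0.2847 0.0856]
60 [0.5143 0.279  0.0856]
80 [0.5034 0.2728 0.0867]
```

View pics/w17c.png

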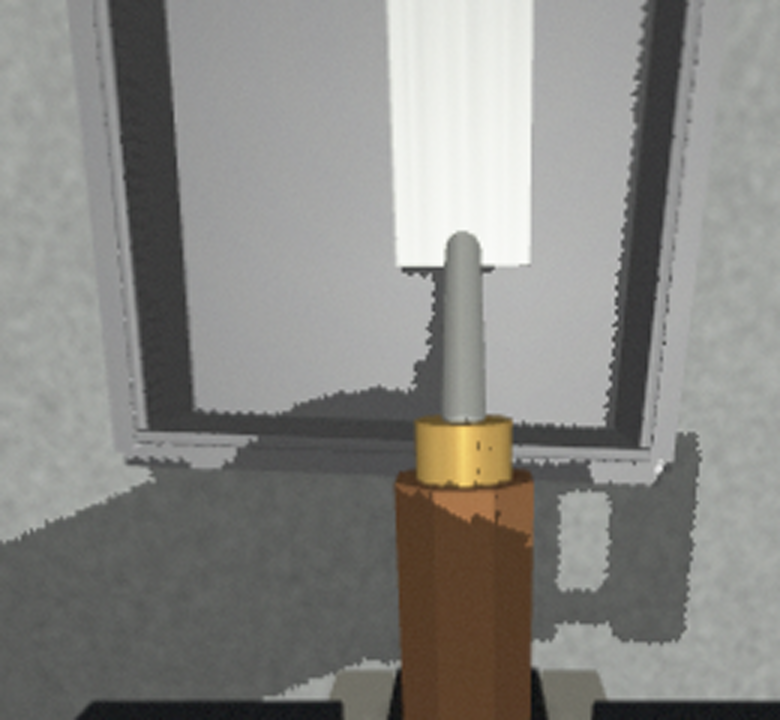

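View pics/t17c.png

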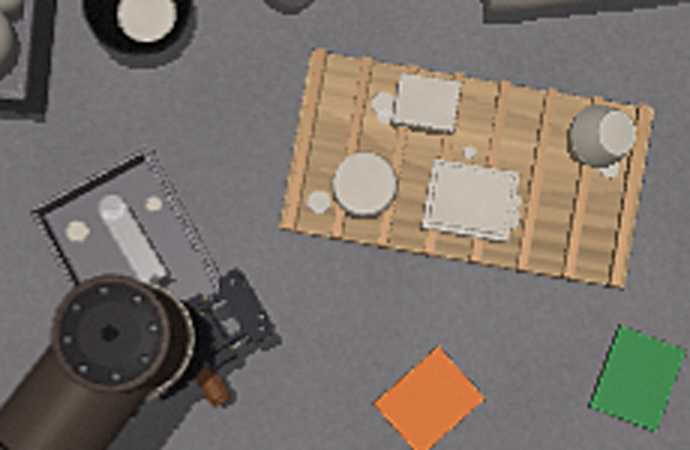

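Call:
{"op": "apply_moves", "data": {"commands": [{"grip": 1, "slide": [0.001, -0.001, 0.02], "roll": 0}, {"grip": 1, "slide": [0.0014, -0.0013, 0.045], "roll": 0}, {"grip": 1, "slide": [0.0014, -0.0013, 0.065], "roll": 0}, {"grip": 1, "slide": [0.0014, -0.0013, 0.074], "roll": 0}, {"grip": 1, "slide": [0.0014, -0.0013, 0.077], "roll": 0}]}}

```text
time_s: 17.7
tcp_pos: [0.4203, 0.2259, 0.0429]
eef_rot: [180.0, 0.0, 29.8]
contact_force: [0.1, 0.3, -0.8]
gripper_width: 0.0233
```

Call:
{"op": "apply_moves", "data": {"commands": [{"grip": 1, "slide": [0, 0, 0.0005], "roll": 0}, {"grip": 1, "slide": [0, 0, 0.001], "roll": 0}]}}

```text
time_s: 17.95
tcp_pos: [0.4206, 0.2267, 0.0426]
eef_rot: [-180.0, -0.1, 29.8]
contact_force: [0.1, 0.7, -0.8]
gripper_width: 0.0236
```

Call:
{"op": "apply_moves", "data": {"commands": [{"grip": 1, "slide": [0, 0, 0.0005], "roll": 0}, {"grip": 1, "slide": [0, 0, 0.001], "roll": 0}, {"grip": 1, "slide": [0, 0, 0.0015], "roll": 0}, {"grip": 1, "slide": [0, 0, 0.0015], "roll": 0}]}}

```text
time_s: 18.45
tcp_pos: [0.4202, 0.2264, 0.0405]
eef_rot: [-180.0, -0.0, 29.8]
contact_force: [0.8, 0.1, -0.9]
gripper_width: 0.0235
```

```bash
python3 - <<'E'
from ov import *
import time
p,d,c=grab("wrist","w18");s=get_state();print(s['tcp_pos'],s['contact_force'],s['moment'])
P,uv=cloud(np.ones(d.shape,bool),d,c);u,v=uv.T
for v0 in range(0,90,20):
    k=(abs(v-v0)<3)&(u>240)&(u<262); print(v0,np.median(P[k],axis=0).round(4))
k=(v<60)&(((u>180)&(u<215))|((u>290)&(u<320)));print(np.median(P[k,2]))
E
```

```text
[0.42023617 0.22636335 0.04046778] [-0.02690495  0.15100571 -1.2488011 ] [-0.15869594  0.23567572 -0.00654057]
0 [0.5437 0.298  0.0067]
20 [0.5349 0.2931 0.0068]
40 [0.5254 0.2877 0.0067]
60 [0.5153 0.282  0.0069]
80 [0.5044 0.2757 0.0085]
0.004621684600124226
```

Call:
{"op": "apply_moves", "data": {"commands": [{"grip": 1, "slide": [0, 0, 0.0005], "roll": 0}, {"grip": 1, "slide": [0, 0, 0.001], "roll": 0}, {"grip": 1, "slide": [0, 0, 0.001], "roll": 0}]}}

```text
time_s: 18.88
tcp_pos: [0.4202, 0.2263, 0.0397]
eef_rot: [180.0, -0.0, 29.8]
contact_force: [-2.4, -0.7, 4.5]
gripper_width: 0.0233
```

Call:
{"op": "apply_moves", "data": {"commands": [{"grip": 0.65, "slide": [0, 0, -0.0003], "roll": 0}, {"grip": 0.5, "slide": [0, 0, -0.0003], "roll": 0}, {"grip": 0.2, "slide": [0, 0, -0.0003], "roll": 0}, {"grip": 0.0, "slide": [0, 0, -0.0003], "roll": 0}, {"grip": 0.0, "slide": [0, 0, -0.0003], "roll": 0}]}}

```text
time_s: 19.5
tcp_pos: [0.4203, 0.2263, 0.0397]
eef_rot: [180.0, 0.0, 29.8]
contact_force: [0.3, -0.5, 0.2]
gripper_width: 0.065
```

Call:
{"op": "apply_moves", "data": {"commands": [{"grip": 0.0, "slide": [0, 0, 0], "roll": 0}, {"grip": 0.0, "slide": [0, 0, 0], "roll": 0}, {"grip": 0.0, "slide": [0, 0, 0], "roll": 0}]}}

```text
time_s: 19.88
tcp_pos: [0.4202, 0.2263, 0.0398]
eef_rot: [180.0, 0.0, 29.8]
contact_force: [0.4, 0.4, -0.3]
gripper_width: 0.087
```

Released. Rise, then look.

Call:
{"op": "apply_moves", "data": {"commands": [{"grip": 0, "slide": [0, 0, -0.02], "roll": 0}, {"grip": 0, "slide": [0, 0, -0.06], "roll": 0}, {"grip": 0, "slide": [0, 0, -0.11], "roll": 0}, {"grip": 0, "slide": [0, 0, -0.16], "roll": 0}, {"grip": 0, "slide": [0, 0, -0.2], "roll": 0}]}}

```text
time_s: 20.5
tcp_pos: [0.4203, 0.2264, 0.2421]
eef_rot: [-180.0, -0.1, 29.8]
contact_force: [1.1, -0.2, 0.0]
gripper_width: 0.0877
```

Call:
{"op": "apply_moves", "data": {"commands": [{"grip": 0, "slide": [-0.03, 0, 0], "roll": 0}, {"grip": 0, "slide": [-0.03, 0, 0], "roll": 0}]}}

```text
time_s: 20.75
tcp_pos: [0.3931, 0.2107, 0.2404]
eef_rot: [-179.9, -0.1, 29.8]
contact_force: [0.7, 0.5, 0.2]
gripper_width: 0.0875
```

```bash
python3 - <<'E'
from ov import *
p,d,c=grab("wrist","w20");s=get_state();print(s['tcp_pos'],s['contact_force'])
crop("w20",120,0,330,220,3,"w20c")
grab("side","s20");crop("s20",140,120,320,330,3,"s20c")
grab("top","t20");crop("t20",110,95,340,245,3,"t20c")
P,uv=cloud(np.ones(d.shape,bool),d,c);u,v=uv.T
k=(abs(u-239)<4)
for v0 in range(0,210,15):
    q=P[k&(abs(v-v0)<3)]
    if len(q): print(v0,np.median(q,axis=0).round(4))
# plate from top
p,d,c=load("t20");P,uv=cloud(np.ones(d.shape,bool),d,c);b=iB(Q,P)
k=(b[:,2]>.036-.004)&(b[:,2]<.05)&(b[:,0]<.015)&(b[:,0]>-.105)&(b[:,1]>-.1)&(b[:,1]<.07)
print("plate",k.sum(),b[k].min(0).round(4),b[k].max(0).round(4),cv2.minAreaRect((b[k,:2]*1000).astype(np.float32)))
A=np.c_[b[k,:2],np.ones(k.sum())];print(np.linalg.lstsq(A,b[k,2],rcond=None)[0])
E
```

```text
[0.39381153 0.2112089  0.24017565] [ 0.37961957 -0.17876388 -0.37943621]
0 [0.562  0.3294 0.0045]
15 [0.5486 0.3218 0.0046]
30 [0.5338 0.3138 0.0044]
45 [0.5187 0.3055 0.0044]
60 [0.5029 0.297  0.0047]
75 [0.4867 0.2882 0.0047]
90 [0.4699 0.2789 0.0045]
105 [0.4524 0.2695 0.0048]
120 [4.341e-01 2.597e-01 3.000e-04]
135 [0.4152 0.2494 0.0006]
150 [0.3957 0.2387 0.0006]
165 [0.3756 0.2277 0.0004]
180 [3.544e-01 2.161e-01 3.000e-04]
195 [3.324e-01 2.042e-01 2.000e-04]
plate 653 [-0.1044 -0.0861  0.032 ] [0.0147 0.0432 0.0498] ((-44.64502716064453, -21.40880584716797), (129.185791015625, 119.12104797363281), 89.8270034790039)
[0.01017903 0.00919911 0.03954074]
```

View pics/w20c.png

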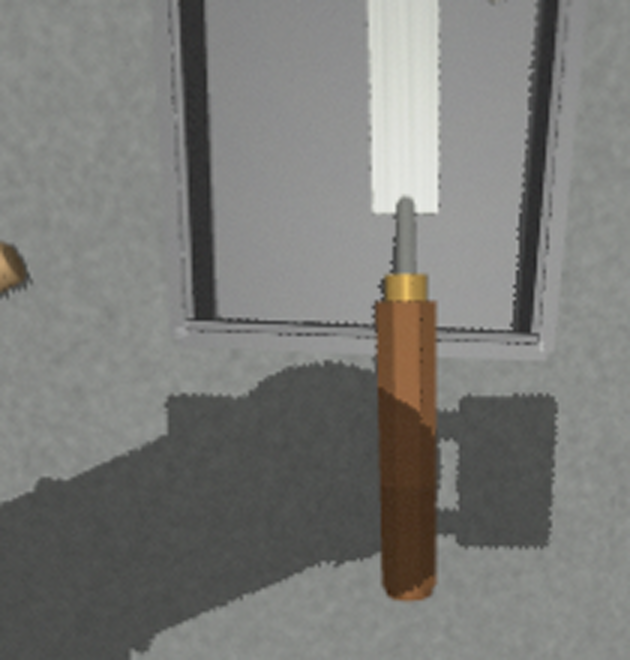

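View pics/s20c.png

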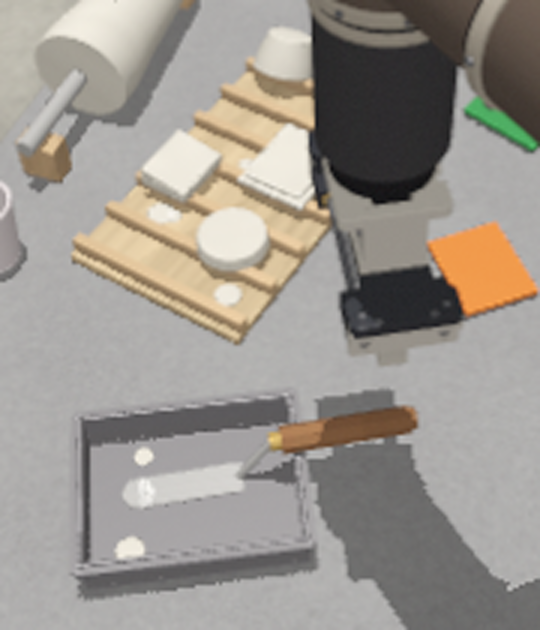

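View pics/t20c.png

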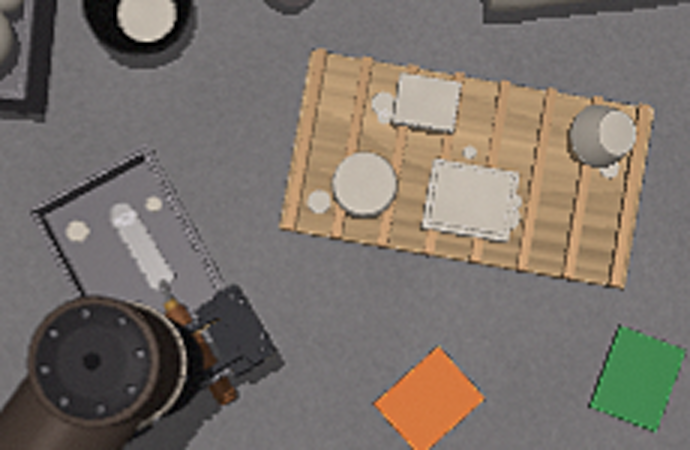

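```bash
python3 - <<'E'
from ov import *
p,d,c=load("w20");P,uv=cloud(np.ones(d.shape,bool),d,c);u,v=uv.T
k=(u>238)&(u<272)&(v<205)&(v>100)&(P[:,2]>.05)&(P[:,2]<.09);h=P[k]
vx,vy,x0,y0=cv2.fitLine((h[:,:2]).astype(np.float32),cv2.DIST_HUBER,0,.001,.001).ravel()
t=(h[:,:2]-[x0,y0])@[vx,vy];print("handle",k.sum(),np.degrees(np.arctan2(vy,vx)),x0,y0,t.min(),t.max(),np.polyfit(t,h[:,2],1),np.percentile(h[:,2],[50,95]))
k=(abs(u-254)<6)
for v0 in range(0,70,15): print(v0,np.median(P[k&(abs(v-v0)<3)],axis=0).round(4))
p,d,c=load("t20");P,uv=cloud(np.ones(d.shape,bool),d,c);b=iB(Q,P)
k=(abs(b[:,0]+.04)<.03)&(abs(b[:,1]+.012)<.035)
A=np.c_[b[k,:2],np.ones(k.sum())];f=np.linalg.lstsq(A,b[k,2],rcond=None)[0];print("plate plane slope",f,"rms",np.std(A@f-b[k,2]),"z",np.median(b[k,2]),"at ends",[np.median(b[k&(abs(b[:,1]-y)<.008),2]).round(4) for y in(-.045,-.01,.02)])
crop("t20",240,140,290,185,12,"t20p")
a=cv2.imread("pics/top1.png");e=cv2.imread("pics/t20.png");df=cv2.absdiff(a,e).max(2);cv2.imwrite("pics/diff.png",cv2.resize(df[100:200,195:335],None,fx=5,fy=5))
E
```

```text
handle 1839 29.86891 0.41887015 0.22344352 -0.0666129770274484 0.05697839424553952 [0.00120822 0.06955715] [0.07028043 0.07238947]
0 [0.5708 0.3125 0.0068]
15 [0.5575 0.3048 0.0067]
30 [0.5431 0.2966 0.0065]
45 [0.5285 0.2883 0.0064]
60 [0.5127 0.2793 0.0068]
plate plane slope [ 0.02649426 -0.00038917  0.04070238] rms 0.004183756007719898 z 0.039535038565707496 at ends [np.float64(0.0392), np.float64(0.0398), np.float64(0.0384)]
```

View pics/t20p.png

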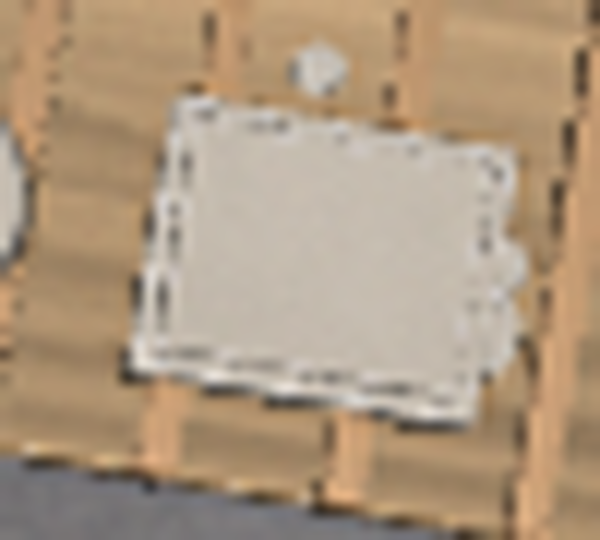

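View pics/diff.png

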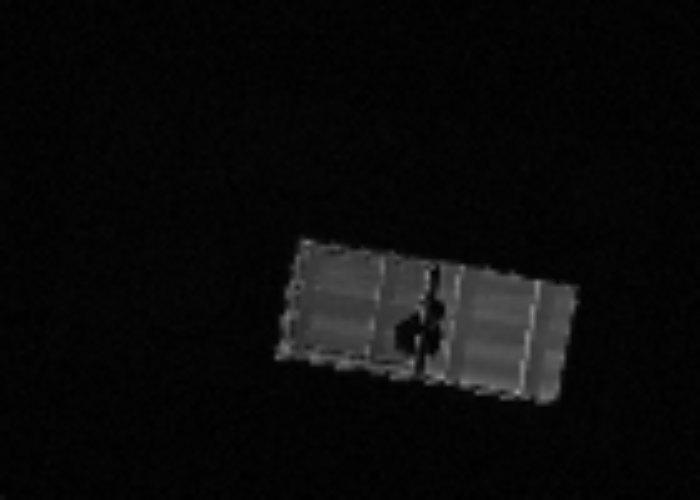

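```bash
python3 -c "
from plant import *
print(get_state()['time_s'],close_job())"
```

```text
the job is handed in; nothing more can be done
20.9 None
```

The plate is turned over and the spatula is back in the rinse tray. I handed the job in at 20.9 s; it reported no verdict.

**What I did:**
- I gripped the spatula by its handle and slid the blade along the board's outer gap, under the plate's overhanging edge.
- I tipped the plate up and over towards the free middle of the board.
- I then laid the spatula back in the tray.

**Last checks:**
- **Plate:** it lies across the two middle battens with the stepped face up. Its top is at about 40 mm, and the heights along it agree to about 1.5 mm. The slope across it read about 1.5°, within the noise of the top camera's depth (about 4 mm).
- **Other casts:** before-and-after top pictures of the board differ only where the plate was and now is.
- **Spatula:** the blade is flat on the tray floor and the handle lies out over the front rim. It is within about 1–2 mm and 0.2° of where I found it.
- **Robot:** the gripper was open and clear of everything.

**Disagreements and limits:**
- The top and wrist cameras placed the board about 2 mm apart. I used the wrist camera's figure.
- Past upright, the plate dropped the last part of the turn onto the battens by itself.
- While it stood on edge, its top reached about 118 mm above the table, roughly 90 mm above the battens.

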